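Crucible from behind the reagent bottles

ROBOT

A 7-joint arm with a two-finger parallel gripper is mounted at the origin on the work surface. World frame = base frame: x ahead of the robot, y to its left, z up, the work surface at z = 0. Lengths are in m, angles in rad, forces in N, time in s.
With the tool pointing down it reaches from about 0.4 to 0.875 m from the base axis. Payload 19.3 kg.
Tool frame: the origin (TCP) lies at the very end of the fingers, on their centre line; the grasp point (between the pads) lies 19 mm behind it; z points along the fingers, y is the line along which they close (so a half turn about z gives the same grasp; the last joint's range is limited). The gripper opens to 85 mm and grips with 20 to 120 N. Pads are 22 mm wide; open, the fingers measure 114 mm over their backs; the gripper's body (76 mm by 85 mm) begins 54 mm behind the grasp point. The pads swing forward as they close: fully open they stand 13 mm farther back than shut.
Start: joints at [-1.236, 0.521, -0.036, 1.599, 0.021, 1.021, -0.113], TCP at [0.246, 0.574, 0.231] pointing down, gripper open.
Joint ranges: [-2.91, 2.91], [-0.3, 2.13], [-1.5, 1.42], [0.17, 2.43], [-1.26, 4.41], [0.16, 1.93], [-2.52, 2.52]. Speed limits (rad/s): [1.89, 1.89, 2.39, 2.39, 3.01, 3.01, 3.01].

INTERFACE

Orientations are given as [roll, pitch, yaw] about the fixed x, y, z axes, in that order (R = Rz(yaw) Ry(pitch) Rx(roll)).
In Python, from workcell import bot gives the robot as it stands.
- The arm moves only by the shell command python3 -m crank 'ROWS' [FORCE]. ROWS is a JSON object of lists of equal length, an entry for each row: "travel": the shift along the world's x, y, z in cm, a list of three; "turn": the turn, a rotation vector about the world's x, y, z in degrees, a list of three; "gripper": the closure, from 0 (fully open) to 1 (shut). A call has exactly 5 rows; each row is the pose to reach, as a shift and turn from the pose commanded when the call began; what a row does not reach only later rows make up. A row lasts 1/10 s, in which the tool goes at most 50 mm and 8.59 degrees, less where a joint would pass 70% of its speed; a pose out of reach is approached as far as the arm can. A call with a gripper value outside its range is refused whole. The fingers move at their own pace and stop on an object; FORCE is the grip in N (left out, the last holds). Time passes only in rows, so rows that repeat a pose let the fingers close, or fill a call up. It gives the time, the measured TCP pose, the force, the opening and the grip force at its end, in the units of the state.
- bot.observe(): the state, without advancing time (a new reading comes with each control period).
- bot.grab_frame(name): name is "scene" or "top"; returns a dict with "pixels" (420x560x3 uint8, red, green, blue), "fx", "fy", "cx", "cy" (pixels), "extrinsics" (4x4, takes a point from world to camera coordinates). Camera axes: x right, y down, z forward; pixel columns grow to the right and rows downward; lengths in m; the calibration is good to about 2 mm. A picture is of the moment at which its call begins. There is no depth.
- bot.job_done(): hands the job in; it is judged then, once.
The state is a dict: "clock": time; "qpos": joint angles; "qd": joint speeds; "joint_efforts": joint torques, N m; "position": TCP position; "tool_rot": TCP orientation; "force": force on the tool from outside, world axes, zero at the start; "moment": the same for the moment, N m; "grip_width": finger opening in m; "finger_force": force on a finger pad.
Only numpy, scipy, OpenCV 4.12 (cv2) and the standard library are available. Lean on these libraries where they do the work, as an engineer would, in place of code of your own. Each camera call takes 0.05 s, during which the arm holds its last target. There are 200 camera calls.

TASK

The low porcelain crucible in the grey caddy is hemmed in by two bottles and a jar: first stand all three of those upright in the flat steel side tray, leaving the crucible where it is, then set the crucible upright on the middle of the balance's pan. After that put each of the three back in the caddy in its own place, where it stood at the start. Set everything down gently without tipping or dropping it, and leave the tongs, beaker and dish alone.

Things in the scene. Friction and masses are not known exactly. Their poses are not given: they have to be found in the camera images.
- crucible: white glazed porcelain crucible, open cup, 42 mm outer diameter (straight sided from 10 mm up, narrowing to 32 mm at the foot), 38 mm high, about 50 g; origin at the centre of its underside, z up. It stands in the caddy with the two bottles and the jar on three sides of it, about 62 mm from centre to centre; its fourth side is the caddy's far side
- round_bottle: slim round amber glass bottle, body 42 mm diameter and straight up to 90 mm height, then a shoulder, neck and black cap 27 mm in diameter up to 116 mm; 120 to 240 g; origin at the centre of its underside, z up. Stands in the caddy at the start
- square_bottle: square white plastic bottle, body 46 x 46 mm up to 90 mm height, above it a neck and grey cap 33 mm in diameter up to 114 mm; 120 to 250 g; origin at the centre of its underside, x and y normal to its side faces, z up. Stands in the caddy at the start, its faces within 0.2 rad of parallel to the caddy's sides
- wide_jar: wide round amber glass jar, body 56 mm diameter and straight up to 90 mm height, black lid 53 mm in diameter up to 111 mm; 160 to 340 g; origin at the centre of its underside, z up. Stands in the caddy at the start
- caddy: fixed grey plastic caddy, a shallow tray 190 mm (x) x 240 mm (y) outside, floor 4 mm thick, rim 16 mm high above the bench and 5 mm thick; origin on the bench under its centre. In its frame the crucible stands near (30, 0) mm, and of the two bottles and the jar one is near (-34, 0), one near (35, 62), one near (35, -62) mm; which is where changes
- side_tray: fixed empty flat stainless steel tray, 290 mm (x) x 140 mm (y) outside, floor 4 mm thick, rim 12 mm high above the bench and 5 mm thick; origin on the bench under its centre. The side area: room for the two bottles and the jar in a row along its x. It stands to the left or right of the caddy
- balance: fixed white top-pan balance with a round steel pan 112 mm in diameter; origin on the bench directly under the pan's centre; the pan's flat top is 65 mm above the origin. The housing, 52 mm high, reaches from -150 to +90 mm in x and +-90 mm in y; a blue strip with the display lies at its -x end, its top 60 mm above the bench. It stands on the other side of the caddy from the side tray
- tongs: bystander: loose steel crucible tongs lying flat beyond the caddy, 170 mm long along its own x, 48 mm wide, 9 mm high; origin at the middle on the bench
- beaker: bystander: empty glass beaker, 64 mm diameter, 75 mm high, beyond the caddy; origin at the centre of its underside
- dish: bystander: white porcelain bowl, 90 mm diameter, 35 mm high, beyond the caddy; origin at the centre of its underside
Things that resemble listed ones, but are neither listed nor needed, are in the scene too. Leave any blue or purple look-alike of the round_bottle alone.

How it is judged:
By the outcome, as a careful person would: the job done as asked, in the order asked, and still so for the second after the job is handed in, with the robot touching nothing.
It also fails if it takes over 141 s, if anything falls off the work surface, if the arm or the gripper's body presses on something with over 40 N, if the wrist force passes 120 N, or if a joint passes its speed limit or range.

## Working session

There is one attempt and no reset: what is moved stays moved. The work goes in short steps, Python scripts to look and compute and a shell command to move; the robot and the scene stay as the last step left them, time stands still between calls to the robot, and variables do not carry over. Pictures are saved under pics/ and viewed, at most 14 in all, crops included, and the job is handed in when it is done.

```bash
mkdir -p pics; ls; python3 - <<'E'
from workcell import bot
import cv2,pickle
for n in("scene","top"):
    f=bot.grab_frame(n); cv2.imwrite(f"pics/{n}0.png",f["pixels"][:,:,::-1]); pickle.dump(f,open(f"pics/{n}0.pkl","wb"))
    print(n,f["fx"],f["cx"],f["cy"],f["extrinsics"].round(3).tolist())
s=bot.observe();print(s)
E
```

```text
pics
scene 420.4326531727241 283.35788808205655 204.41653923726784 [[0.741, 0.672, -0.0, -0.436], [0.434, -0.478, -0.764, -0.221], [-0.513, 0.566, -0.646, 1.262], [0.0, 0.0, 0.0, 1.0]]
top 521.0954897787955 281.8585745846795 215.72529224289173 [[-0.009, -1.0, -0.016, 0.023], [-0.997, 0.01, -0.075, 0.59], [0.075, 0.016, -0.997, 1.174], [0.0, 0.0, 0.0, 1.0]]
{'clock': 0.1, 'qpos': array([-1.23612829,  0.52198179, -0.036324  ,  1.59991473,  0.02119759,
        1.02106803, -0.11278115]), 'qd': array([-0.00089143, -0.00093683,  0.00111005, -0.00136631, -0.00073859,
        0.00065015,  0.0004941 ]), 'joint_efforts': array([ 2.76131977e-03, -9.28483844e+01,  1.98364802e+00, -3.70533943e+01,
        1.81055046e-02,  5.45087736e-03, -1.63199809e-05]), 'position': array([0.24610705, 0.57420439, 0.23077924]), 'tool_rot': array([-3.14060781e+00,  6.63176006e-05,  2.73672763e+00]), 'force': array([ 0.2301489 ,  0.05930463, -0.02719482]), 'moment': array([ 0.05973721, -0.00855223,  0.02677167]), 'finger_force': 0.0, 'grip_width': 0.08533890701897905}
```

View pics/top0.png

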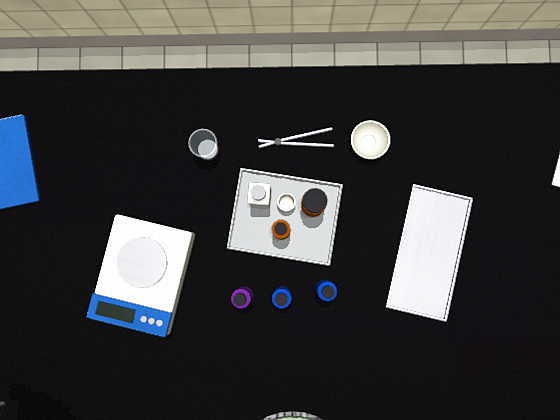

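View pics/scene0.png

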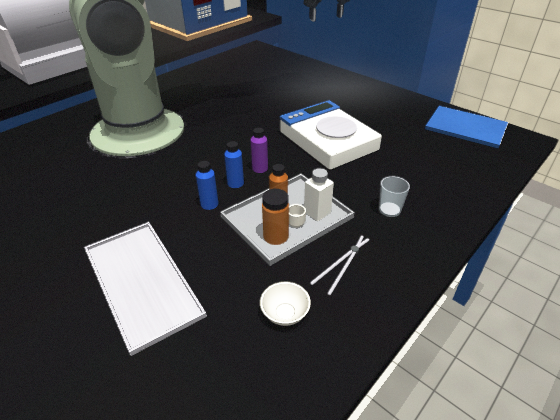

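The top view shows the caddy around (286,216), holding the amber bottle (281,229), the white square bottle (259,193), the jar (314,203) and the crucible (286,203). The balance pan is at (142,262) and the side tray at (430,252). The round bottle candidates are amber (281,229), purple (241,298), and blue (282,298) and (327,291). Only the amber one, which stands in the caddy, fits; an enlarged crop will confirm it.

```bash
python3 - <<'E'
import cv2,pickle,numpy as np
t=pickle.load(open("pics/top0.pkl","rb"))["pixels"][:,:,::-1]
c=cv2.resize(t[160:310,220:360],None,fx=4,fy=4,interpolation=cv2.INTER_CUBIC); 
cv2.imwrite("pics/crop1.png",c)
s=pickle.load(open("pics/scene0.pkl","rb"))["pixels"][:,:,::-1]
cv2.imwrite("pics/crop2.png",cv2.resize(s[150:265,215:360],None,fx=5,fy=5,interpolation=cv2.INTER_CUBIC))
E
cat > h.py <<'E'
import numpy as np,pickle,cv2
from workcell import bot
def load(n): return pickle.load(open(f"pics/{n}.pkl","rb"))
def ray(f,u,v,z):
    E=f["extrinsics"];R,t=E[:3,:3],E[:3,3];o=-R.T@t
    d=R.T@np.array([(u-f["cx"])/f["fx"],(v-f["cy"])/f["fy"],1]);return (o+d*(z-o[2])/d[2])[:2]
def proj(f,P):
    E=f["extrinsics"];p=np.atleast_2d(P)@E[:3,:3].T+E[:3,3];return np.c_[f["fx"]*p[:,0]/p[:,2]+f["cx"],f["fy"]*p[:,1]/p[:,2]+f["cy"]]
def snap(k):
    for n in("scene","top"):
        f=bot.grab_frame(n);cv2.imwrite(f"pics/{n}{k}.png",f["pixels"][:,:,::-1]);pickle.dump(f,open(f"pics/{n}{k}.pkl","wb"))
E
```

```text
(no output)
```

View pics/crop1.png

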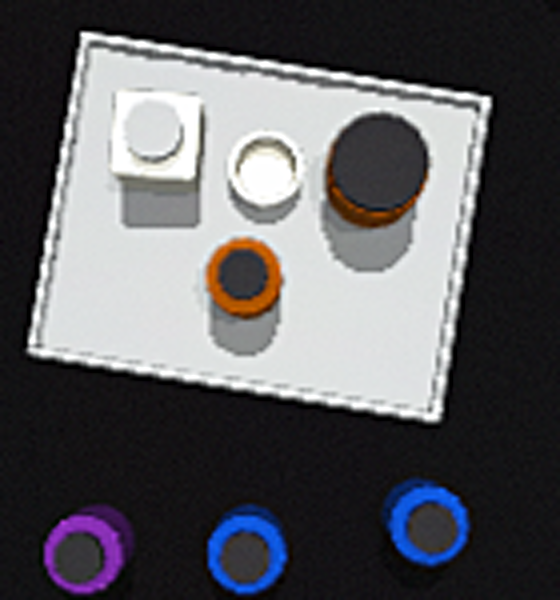

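View pics/crop2.png

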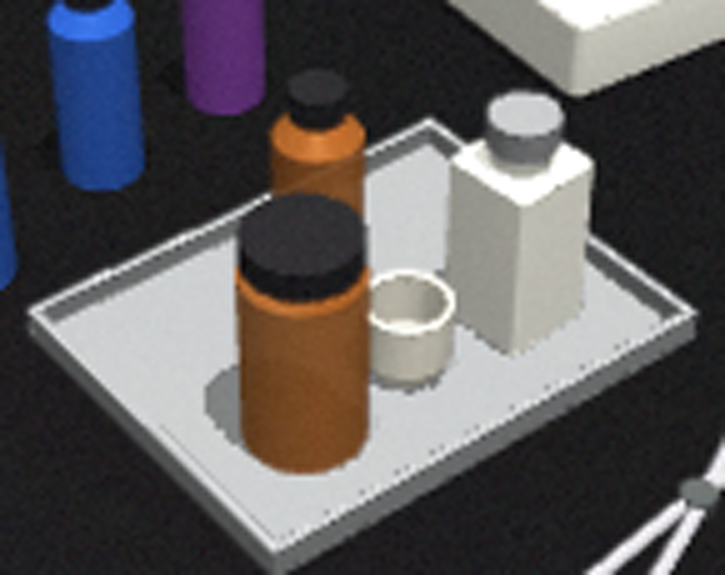

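The crop confirms that the amber bottle (crop 243,275) is the one in the caddy, with the purple and blue look-alikes outside it. Next I'll measure, cross-checking between the two cameras.

```bash
cat > m.py <<'E'
from h import *
T=load("top0");S=load("scene0")
c1=lambda x,y:((x+.5)/4-.5+220,(y+.5)/4-.5+160)
c2=lambda x,y:((x+.5)/5-.5+215,(y+.5)/5-.5+150)
for n,z,a,b in[("amber",.120,(243,273),(318,83)),("square",.118,(154,129),(526,108)),("jar",.115,(378,162),(302,225)),("cruc",.042,(265,170),(406,295))]:
    print(n,ray(T,*c1(*a),z).round(4),ray(S,*c2(*b),z).round(4))
C=np.array([ray(T,*c1(*p),.016) for p in[(82,32),(492,97),(440,421),(28,353)]])
print("caddy",C.round(4).tolist(),C.mean(0),np.degrees(np.arctan2(*(C[0]-C[1]+C[3]-C[2])[::-1])-np.pi/2))
D=np.array([ray(T,*p,.012) for p in[(413,185),(472.5,197),(446,320),(387,306)]])
print("tray",D.round(4).tolist(),D.mean(0),np.degrees(np.arctan2(*(D[0]-D[3]+D[1]-D[2])[::-1])))
g=cv2.cvtColor(T["pixels"],cv2.COLOR_RGB2GRAY)
print("pan",ray(T,142,262,.065))
sq=np.array([ray(T,*c1(*p),.094) for p in[(115,89),(204,94),(199,187),(110,178)]]);print("sq",sq.round(4).tolist(),sq.mean(0))
# model overlay at 2x
def over(f,k,objs,box,s):
    im=cv2.resize(f["pixels"][:,:,::-1],None,fx=s,fy=s,interpolation=cv2.INTER_CUBIC)
    for x,y,r,z in objs:
        a=np.linspace(0,2*np.pi,60);P=np.c_[x+r*np.cos(a),y+r*np.sin(a),0*a+z]
        cv2.polylines(im,[np.int32(proj(f,P)*s+s/2)],True,(0,255,0),1)
    x0,y0,x1,y1=[v*s for v in box];cv2.imwrite(f"pics/{k}.png",im[y0:y1,x0:x1])
E
python3 m.py; python3 - <<'E'
import sys;sys.path.insert(0,'.')
import cv2,numpy as np
from h import *
T=load("top0");p=T["pixels"].astype(int)
print(p[262,80:200].tolist()[::6]);print(T["pixels"][250,380:480:5].tolist())
E
```

```text
amber [0.557  0.0194] [0.5536 0.0225]
square [0.634 0.066] [0.6304 0.0709]
jar [ 0.6155 -0.0525] [ 0.6113 -0.0495]
cruc [0.6192 0.0079] [0.6162 0.0109]
caddy [[0.7036, 0.1138], [0.6629, -0.1235], [0.4766, -0.0906], [0.5175, 0.1454]] [0.59015499 0.01125936] -9.780630150660407
tray [[0.6591, -0.2866], [0.6297, -0.4225], [0.3498, -0.3527], [0.3822, -0.22]] [ 0.50516716 -0.32042687] -13.767503365594825
pan [0.48736674 0.32660191]
sq [[0.6589, 0.0885], [0.6557, 0.0402], [0.6051, 0.0433], [0.6105, 0.0914]] [0.63255017 0.06582986]
[[15, 17, 19], [10, 9, 12], [18, 16, 19], [16, 16, 18], [255, 255, 255], [253, 254, 254], [249, 249, 251], [241, 240, 243], [239, 237, 242], [237, 234, 238], [241, 239, 242], [242, 240, 244], [244, 243, 246], [245, 243, 246], [246, 245, 248], [254, 254, 254], [254, 254, 254], [255, 255, 255], [44, 44, 43], [19, 18, 19]]
[[21, 20, 21], [16, 15, 20], [22, 20, 23], [14, 15, 14], [239, 238, 242], [244, 243, 246], [248, 246, 249], [243, 241, 245], [243, 241, 244], [244, 243, 246], [241, 241, 244], [243, 242, 245], [243, 243, 245], [242, 242, 244], [244, 243, 246], [243, 242, 246], [255, 255, 255], [21, 19, 23], [18, 16, 21], [19, 16, 21]]
```

```bash
python3 - <<'E'
from h import *
T=load("top0");S=load("scene0")
print(ray(S,336.5,127,.065))
D=[ray(S,*p,.012) for p in[(203,315),(132,346),(86,248),(150,225)]];print(np.round(D,4).tolist(),np.mean(D,0))
outs=[]
for f,box in((T,(80,200,210,340)),(S,(270,90,390,170))):
    s=4;im=cv2.resize(f["pixels"][:,:,::-1],None,fx=s,fy=s,interpolation=cv2.INTER_CUBIC)
    a=np.linspace(0,2*np.pi,90);P=np.c_[.4855+.056*np.cos(a),.328+.056*np.sin(a),0*a+.065]
    cv2.polylines(im,[np.int32(proj(f,P)*s+s/2)],True,(0,0,255),1)
    x0,y0,x1,y1=[v*s for v in box];outs.append(cv2.resize(im[y0:y1,x0:x1],(390,400)))
cv2.imwrite("pics/pan.png",np.hstack(outs))
E
```

```text
[0.49167855 0.32395542]
[[0.6616, -0.293], [0.6215, -0.4121], [0.3526, -0.3508], [0.3916, -0.2208]] [ 0.50684005 -0.31917851]
```

View pics/pan.png

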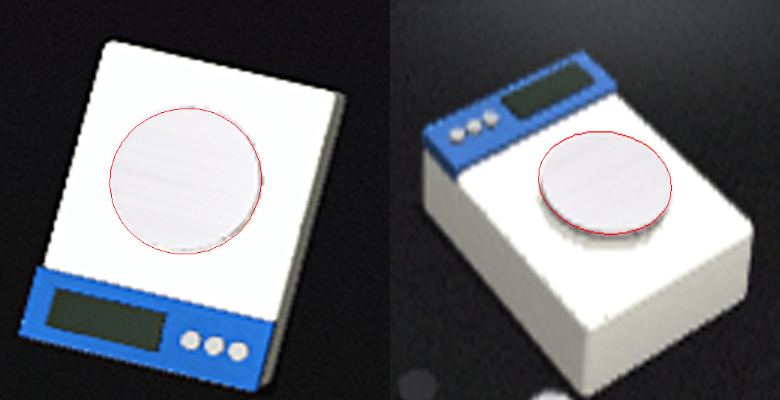

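```bash
python3 -m crank '{"travel":[[2,-5,0],[5,-10,0],[8,-15,0],[11,-20,0],[14,-25,0]],"turn":[[0,0,3],[0,0,6],[0,0,10],[0,0,13.4],[0,0,13.4]],"gripper":[0,0,0,0,0]}' 40
```

```text
clock: 0.6
position: [0.3677, 0.3543, 0.2312]
tool_rot: [-3.141, -0.0, 2.973]
force: [2.3, 0.3, -1.1]
grip_width: 0.0855
finger_force: 0.0
```

The overlay shows the pan ring fitting in both views at (0.486,0.328), to within about 1 mm.

```bash
python3 -m crank '{"travel":[[2.5,-4,0],[5,-8,0],[7.5,-12,0],[10,-16,0],[12,-20,0]],"turn":[[0,0,0],[0,0,0],[0,0,0],[0,0,0],[0,0,0]],"gripper":[0,0,0,0,0]}'
python3 -m crank '{"travel":[[2.5,-5,0],[4.9,-10.3,0],[4.9,-10.3,0],[4.9,-10.3,0],[4.9,-10.3,0]],"turn":[[0,0,0],[0,0,0],[0,0,0],[0,0,0],[0,0,0]],"gripper":[0,0,0,0,0]}'
```

```text
clock: 1.1
position: [0.488, 0.1543, 0.2312]
tool_rot: [-3.142, 0.0, 2.97]
force: [0.5, 0.5, -0.8]
grip_width: 0.0853
finger_force: 0.0
clock: 1.6
position: [0.5357, 0.054, 0.231]
tool_rot: [3.141, -0.001, 2.971]
force: [0.5, 0.6, -0.3]
grip_width: 0.0855
finger_force: 0.0
```

```bash
python3 -m crank '{"travel":[[1.9,-3.3,0],[1.9,-3.3,0],[1.9,-3.3,0],[1.9,-3.3,-3],[1.9,-3.3,-3]],"turn":[[0,0,0],[0,0,0],[0,0,0],[0,0,0],[0,0,0]],"gripper":[0,0,0,0,0]}'
```

```text
clock: 2.1
position: [0.5531, 0.022, 0.1989]
tool_rot: [-3.141, -0.004, 2.973]
force: [-0.2, -0.2, 0.1]
grip_width: 0.0853
finger_force: 0.0
```

```bash
python3 -m crank '{"travel":[[0.1,0,-3],[0.2,-0.1,-6],[0.2,-0.1,-9],[0.2,-0.1,-9],[0.2,-0.1,-9]],"turn":[[0,0,0],[0,0,0],[0,0,0],[0,0,0],[0,0,0]],"gripper":[0,0,0,0,0]}'
python3 -c "
from h import *
snap(1);i=cv2.imread('pics/scene1.png');j=cv2.imread('pics/top1.png')
cv2.imwrite('pics/v1.png',np.hstack([cv2.resize(i[110:270,200:360],(400,400)),cv2.resize(j[150:310,210:370],(400,400))]));print(bot.observe()['position'])"
```

```text
clock: 2.6
position: [0.5572, 0.02, 0.1124]
tool_rot: [3.141, -0.0, 2.971]
force: [0.3, 0.4, 1.0]
grip_width: 0.0854
finger_force: 0.0
[0.55796272 0.01973289 0.11319096]
```

View pics/v1.png

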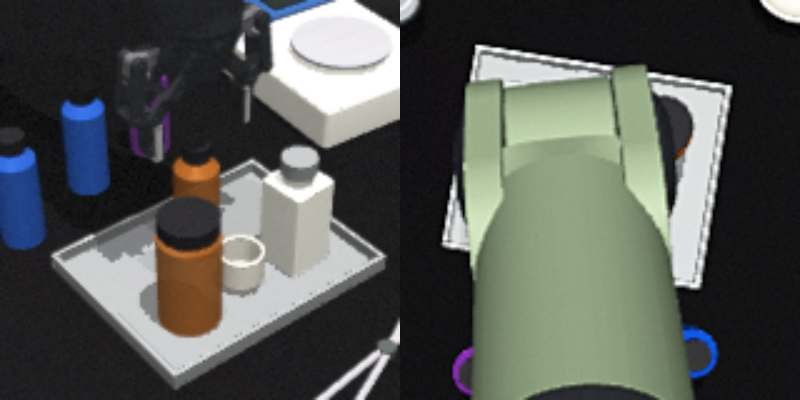

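The fingers straddle the amber bottle in both views and the neighbours are clear. Next: descend and close.

```bash
python3 -m crank '{"travel":[[-0.1,0.1,-2],[-0.2,0.1,-4],[-0.2,0.1,-5],[-0.2,0.1,-5.5],[-0.2,0.1,-5.5]],"turn":[[0,0,0],[0,0,0],[0,0,0],[0,0,0],[0,0,0]],"gripper":[0,0,0,0,0]}'
python3 -m crank '{"travel":[[0,0,0],[0,0,0],[0,0,0],[0,0,0],[0,0,0]],"turn":[[0,0,0],[0,0,0],[0,0,0],[0,0,0],[0,0,0]],"gripper":[0.3,0.4,0.5,0.7,1]}' 40
python3 -m crank '{"travel":[[0,0,0],[0,0,0],[0,0,0],[0,0,0],[0,0,0]],"turn":[[0,0,0],[0,0,0],[0,0,0],[0,0,0],[0,0,0]],"gripper":[1,1,1,1,1]}' 40
```

```text
clock: 3.2
position: [0.5554, 0.0203, 0.0567]
tool_rot: [3.142, 0.0, 2.971]
force: [1.2, 0.9, 1.0]
grip_width: 0.0855
finger_force: 0.0
clock: 3.7
position: [0.5555, 0.0202, 0.0569]
tool_rot: [3.141, 0.001, 2.97]
force: [-1.3, -0.7, 7.2]
grip_width: 0.0407
finger_force: 39.8
clock: 4.2
position: [0.5555, 0.0202, 0.057]
tool_rot: [3.141, 0.001, 2.97]
force: [-1.1, 0.3, 8.7]
grip_width: 0.0412
finger_force: 39.8
```

```bash
python3 -m crank '{"travel":[[0,0,0.3],[0,0,1],[0,0,2],[0,0,3],[0,0,3]],"turn":[[0,0,0],[0,0,0],[0,0,0],[0,0,0],[0,0,0]],"gripper":[1,1,1,1,1]}'
python3 -m crank '{"travel":[[0,0,2.5],[0,0,5],[0,0,8],[0,0,11],[0,0,11]],"turn":[[0,0,0],[0,0,0],[0,0,0],[0,0,0],[0,0,0]],"gripper":[1,1,1,1,1]}'
```

```text
clock: 4.7
position: [0.556, 0.0203, 0.088]
tool_rot: [3.141, 0.002, 2.971]
force: [0.6, 0.2, -1.6]
grip_width: 0.041
finger_force: 40.5
clock: 5.2
position: [0.5568, 0.0203, 0.1999]
tool_rot: [3.14, 0.005, 2.97]
force: [0.8, -0.4, -1.9]
grip_width: 0.0409
finger_force: 41.0
```

```bash
python3 -m crank '{"travel":[[-0.5,-1,0],[-1.5,-3,0],[-2.5,-6,0],[-4,-9,0],[-5,-11.5,0]],"turn":[[0,0,0],[0,0,0],[0,0,0],[0,0,0],[0,0,0]],"gripper":[1,1,1,1,1]}'
python3 -m crank '{"travel":[[-1.2,-2.5,0],[-2.4,-5,0],[-3.6,-7.5,0],[-4.8,-10,0],[-6,-12.5,0]],"turn":[[0,0,0],[0,0,0],[0,0,0],[0,0,0],[0,0,0]],"gripper":[1,1,1,1,1]}'
python3 -m crank '{"travel":[[-1,-2.5,0],[-2,-5,0],[-2.7,-7,0],[-2.8,-7.8,0],[-2.8,-7.8,0]],"turn":[[0,0,0],[0,0,0],[0,0,0],[0,0,0],[0,0,0]],"gripper":[1,1,1,1,1]}'
```

```text
clock: 5.7
position: [0.5029, -0.0969, 0.1951]
tool_rot: [-3.141, -0.002, 2.97]
force: [0.3, -0.0, -1.2]
grip_width: 0.0406
finger_force: 40.9
clock: 6.2
position: [0.4432, -0.221, 0.1952]
tool_rot: [3.142, -0.002, 2.97]
force: [0.2, -0.3, -1.0]
grip_width: 0.0412
finger_force: 40.9
clock: 6.7
position: [0.4161, -0.2985, 0.1955]
tool_rot: [3.141, -0.001, 2.969]
force: [-0.2, -0.1, -0.5]
grip_width: 0.0405
finger_force: 40.9
```

```bash
python3 -m crank '{"travel":[[0.1,0,-2.5],[0.1,0,-5],[0.1,0,-7.5],[0.1,0,-10],[0.1,0,-11.5]],"turn":[[0,0,0],[0,0,0],[0,0,0],[0,0,0],[0,0,0]],"gripper":[1,1,1,1,1]}'
python3 -m crank '{"travel":[[0,0,-0.6],[0,0,-1.2],[0,0,-1.6],[0,0,-1.8],[0,0,-1.8]],"turn":[[0,0,0],[0,0,0],[0,0,0],[0,0,0],[0,0,0]],"gripper":[1,1,1,1,1]}'
```

```text
clock: 7.2
position: [0.4178, -0.296, 0.0792]
tool_rot: [3.14, -0.002, 2.972]
force: [0.6, -0.7, 0.2]
grip_width: 0.0409
finger_force: 40.9
clock: 7.7
position: [0.4183, -0.2978, 0.0635]
tool_rot: [-3.142, 0.0, 2.971]
force: [-0.5, 0.6, -1.5]
grip_width: 0.0409
finger_force: 40.9
```

```bash
python3 -m crank '{"travel":[[0,0,-0.2],[0,0,-0.4],[0,0,-0.5],[0,0,-0.5],[0,0,-0.5]],"turn":[[0,0,0],[0,0,0],[0,0,0],[0,0,0],[0,0,0]],"gripper":[1,1,1,1,1]}'
python3 -m crank '{"travel":[[0,0,-0.05],[0,0,-0.1],[0,0,-0.1],[0,0,-0.15],[0,0,-0.15]],"turn":[[0,0,0],[0,0,0],[0,0,0],[0,0,0],[0,0,0]],"gripper":[1,1,1,1,1]}'
```

```text
clock: 8.2
position: [0.4181, -0.2978, 0.0583]
tool_rot: [-3.142, -0.0, 2.971]
force: [0.2, 0.2, -1.2]
grip_width: 0.041
finger_force: 40.9
clock: 8.7
position: [0.4182, -0.2978, 0.0569]
tool_rot: [-3.142, 0.0, 2.971]
force: [0.1, 0.7, 3.9]
grip_width: 0.0407
finger_force: 41.3
```

```bash
python3 -m crank '{"travel":[[0,0,0],[0,0,0],[0,0,0],[0,0,0],[0,0,0]],"turn":[[0,0,0],[0,0,0],[0,0,0],[0,0,0],[0,0,0]],"gripper":[0.5,0.4,0.3,0.2,0.1]}' 20
python3 -m crank '{"travel":[[0,0,0],[0,0,2],[0,0,5],[0,0,9],[0,0,13]],"turn":[[0,0,0],[0,0,0],[0,0,0],[0,0,0],[0,0,0]],"gripper":[0,0,0,0,0]}' 40
python3 -c "
from h import *
snap(2);i=cv2.imread('pics/scene2.png');j=cv2.imread('pics/top2.png')
cv2.imwrite('pics/v2.png',np.hstack([cv2.resize(i[190:370,60:240],(400,400)),cv2.resize(j[170:330,340:500],(400,400))]))"
```

```text
clock: 9.2
position: [0.4181, -0.2977, 0.0568]
tool_rot: [3.142, -0.0, 2.971]
force: [0.7, -0.2, 0.2]
grip_width: 0.0766
finger_force: 0.0
clock: 9.7
position: [0.4177, -0.2976, 0.1881]
tool_rot: [3.141, -0.001, 2.971]
force: [0.9, 0.2, -1.5]
grip_width: 0.0857
finger_force: 0.0
```

View pics/v2.png

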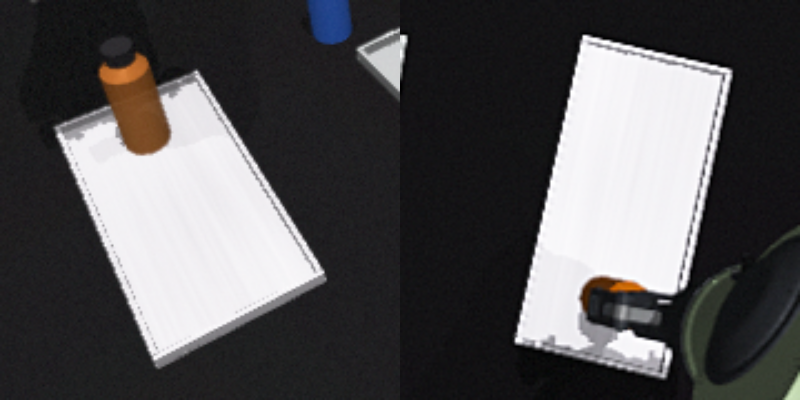

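The amber bottle stands upright at the near end of the tray. Next is the jar.

```bash
python3 -m crank '{"travel":[[2,2.5,0.5],[4,5,1],[6,7.5,1],[8,10,1],[10,12.5,1]],"turn":[[0,0,0],[0,0,0],[0,0,0],[0,0,0],[0,0,0]],"gripper":[0,0,0,0,0]}'
python3 -m crank '{"travel":[[2,2.5,0],[4,5,0],[6,7.5,0],[8,10,0],[9.5,12.2,0]],"turn":[[0,0,0],[0,0,0],[0,0,0],[0,0,0],[0,0,0]],"gripper":[0,0,0,0,0]}'
python3 -m crank '{"travel":[[0,0,0],[0,0,0],[0,0,-2],[0,0,-4],[0,0,-4]],"turn":[[0,0,0],[0,0,0],[0,0,0],[0,0,0],[0,0,0]],"gripper":[0,0,0,0,0]}'
```

```text
clock: 10.3
position: [0.5186, -0.1716, 0.1965]
tool_rot: [-3.142, -0.0, 2.971]
force: [0.7, 0.3, 0.2]
grip_width: 0.0855
finger_force: 0.0
clock: 10.8
position: [0.6139, -0.0491, 0.1962]
tool_rot: [3.141, -0.0, 2.971]
force: [-0.0, -0.2, 0.3]
grip_width: 0.0854
finger_force: 0.0
clock: 11.3
position: [0.6113, -0.0519, 0.1547]
tool_rot: [-3.141, -0.004, 2.969]
force: [0.5, 0.2, -0.5]
grip_width: 0.085
finger_force: 0.0
```

```bash
python3 -m crank '{"travel":[[0.2,0.1,-2],[0.2,0.1,-4],[0.2,0.1,-5.5],[0.2,0.1,-6],[0.2,0.1,-6]],"turn":[[0,0,0],[0,0,0],[0,0,0],[0,0,0],[0,0,0]],"gripper":[0,0,0,0,0]}'
python3 -m crank '{"travel":[[0,0,-1],[0,0,-2],[0,0,-3],[0,0,-3.7],[0,0,-3.7]],"turn":[[0,0,0],[0,0,0],[0,0,0],[0,0,0],[0,0,0]],"gripper":[0,0,0,0,0]}'
python3 -m crank '{"travel":[[0,0,0],[0,0,0],[0,0,0],[0,0,0],[0,0,0]],"turn":[[0,0,0],[0,0,0],[0,0,0],[0,0,0],[0,0,0]],"gripper":[0.2,0.25,0.3,0.35,0.4]}' 40
python3 -m crank '{"travel":[[0,0,0],[0,0,0],[0,0,0],[0,0,0],[0,0,0]],"turn":[[0,0,0],[0,0,0],[0,0,0],[0,0,0],[0,0,0]],"gripper":[1,1,1,1,1]}' 50
```

```text
clock: 11.8
position: [0.6149, -0.0501, 0.0967]
tool_rot: [-3.141, -0.001, 2.97]
force: [0.0, -0.8, -0.0]
grip_width: 0.0854
finger_force: 0.0
clock: 12.3
position: [0.6145, -0.0497, 0.0586]
tool_rot: [-3.141, -0.002, 2.971]
force: [-0.1, 0.4, 0.1]
grip_width: 0.0855
finger_force: 0.0
clock: 12.8
position: [0.6155, -0.0504, 0.0605]
tool_rot: [-3.141, 0.001, 2.97]
force: [-0.5, -4.2, 8.8]
grip_width: 0.0547
finger_force: 40.6
clock: 13.3
position: [0.6155, -0.0504, 0.0605]
tool_rot: [-3.141, 0.001, 2.97]
force: [-2.0, -2.9, 7.8]
grip_width: 0.0548
finger_force: 50.6
```

```bash
python3 -m crank '{"travel":[[0,0,0.3],[0,0,1],[0,0,2.5],[0,0,4.5],[0,0,6]],"turn":[[0,0,0],[0,0,0],[0,0,0],[0,0,0],[0,0,0]],"gripper":[1,1,1,1,1]}'
python3 -m crank '{"travel":[[0,0,2],[0,0,4],[0,0,6],[0,0,7.5],[0,0,8]],"turn":[[0,0,0],[0,0,0],[0,0,0],[0,0,0],[0,0,0]],"gripper":[1,1,1,1,1]}'
python3 -m crank '{"travel":[[0,-1,0],[-0.3,-3,0],[-0.6,-6,0],[-0.9,-9,0],[-1.2,-12,0]],"turn":[[0,0,0],[0,0,0],[0,0,0],[0,0,0],[0,0,0]],"gripper":[1,1,1,1,1]}'
python3 -m crank '{"travel":[[-0.3,-3,0],[-0.6,-6,0],[-0.9,-9,0],[-1.2,-12,0],[-1.4,-14.5,0]],"turn":[[0,0,0],[0,0,0],[0,0,0],[0,0,0],[0,0,0]],"gripper":[1,1,1,1,1]}'
python3 -m crank '{"travel":[[0,-1.5,0],[0,-2.4,0],[0,-2.4,0],[0,-2.4,0],[0,-2.4,0]],"turn":[[0,0,0],[0,0,0],[0,0,0],[0,0,0],[0,0,0]],"gripper":[1,1,1,1,1]}'
```

```text
clock: 13.8
position: [0.6155, -0.0497, 0.1219]
tool_rot: [3.141, 0.001, 2.971]
force: [-0.2, 0.7, -2.2]
grip_width: 0.0546
finger_force: 53.1
clock: 14.3
position: [0.6157, -0.0497, 0.2022]
tool_rot: [3.141, 0.003, 2.971]
force: [0.2, -1.2, -2.9]
grip_width: 0.0551
finger_force: 53.2
clock: 14.8
position: [0.6023, -0.1716, 0.1989]
tool_rot: [-3.141, -0.001, 2.97]
force: [-0.5, 0.2, -2.5]
grip_width: 0.0548
finger_force: 53.1
clock: 15.3
position: [0.5877, -0.3173, 0.1987]
tool_rot: [-3.141, -0.002, 2.969]
force: [0.1, 0.3, -2.7]
grip_width: 0.0551
finger_force: 53.1
clock: 15.8
position: [0.5896, -0.3373, 0.1997]
tool_rot: [3.141, -0.0, 2.972]
force: [0.8, 0.2, -2.7]
grip_width: 0.0546
finger_force: 53.1
```

Descend 13.9 cm to about 0.0605, slowly at the end.

```bash
python3 -m crank '{"travel":[[0,-0.2,-2.5],[0,-0.2,-5],[0,-0.2,-7.5],[0,-0.2,-10],[0,-0.2,-11.5]],"turn":[[0,0,0],[0,0,0],[0,0,0],[0,0,0],[0,0,0]],"gripper":[1,1,1,1,1]}'
python3 -m crank '{"travel":[[0,0,-0.6],[0,0,-1.1],[0,0,-1.5],[0,0,-1.7],[0,0,-1.7]],"turn":[[0,0,0],[0,0,0],[0,0,0],[0,0,0],[0,0,0]],"gripper":[1,1,1,1,1]}'
python3 -m crank '{"travel":[[0,0,-0.1],[0,0,-0.2],[0,0,-0.3],[0,0,-0.3],[0,0,-0.3]],"turn":[[0,0,0],[0,0,0],[0,0,0],[0,0,0],[0,0,0]],"gripper":[1,1,1,1,1]}'
```

```text
clock: 16.3
position: [0.5889, -0.3394, 0.083]
tool_rot: [3.141, -0.002, 2.972]
force: [0.4, -0.8, -3.1]
grip_width: 0.0549
finger_force: 53.1
clock: 16.8
position: [0.5892, -0.3409, 0.0681]
tool_rot: [-3.141, 0.0, 2.971]
force: [0.1, 0.1, -3.3]
grip_width: 0.0549
finger_force: 53.2
clock: 17.3
position: [0.5891, -0.3408, 0.0648]
tool_rot: [-3.142, 0.0, 2.971]
force: [0.2, -0.2, -3.0]
grip_width: 0.0546
finger_force: 53.2
```

```bash
python3 -m crank '{"travel":[[0,0,-0.1],[0,0,-0.2],[0,0,-0.3],[0,0,-0.35],[0,0,-0.35]],"turn":[[0,0,0],[0,0,0],[0,0,0],[0,0,0],[0,0,0]],"gripper":[1,1,1,1,1]}'
python3 -m crank '{"travel":[[0,0,0],[0,0,-0.05],[0,0,-0.1],[0,0,-0.1],[0,0,-0.1]],"turn":[[0,0,0],[0,0,0],[0,0,0],[0,0,0],[0,0,0]],"gripper":[1,1,1,1,1]}'
```

```text
clock: 17.8
position: [0.5891, -0.3407, 0.0612]
tool_rot: [3.142, -0.0, 2.971]
force: [0.1, 0.2, -2.6]
grip_width: 0.0544
finger_force: 53.2
clock: 18.3
position: [0.5893, -0.3409, 0.0606]
tool_rot: [-3.141, 0.001, 2.971]
force: [0.0, 0.1, 4.1]
grip_width: 0.0545
finger_force: 53.4
```

```bash
python3 -m crank '{"travel":[[0,0,0],[0,0,0],[0,0,0],[0,0,0],[0,0,0]],"turn":[[0,0,0],[0,0,0],[0,0,0],[0,0,0],[0,0,0]],"gripper":[0.32,0.25,0.15,0,0]}' 20
python3 -m crank '{"travel":[[0,0,0.5],[0,0,2],[0,0,5],[0,0,9],[0,0,13]],"turn":[[0,0,0],[0,0,0],[0,0,0],[0,0,0],[0,0,0]],"gripper":[0,0,0,0,0]}' 40
python3 -m crank '{"travel":[[0.3,3,0.5],[0.6,6,1],[0.9,9,1],[1.2,12,1],[1.5,15,1]],"turn":[[0,0,2],[0,0,4],[0,0,6.2],[0,0,6.2],[0,0,6.2]],"gripper":[0,0,0,0,0]}'
python3 -m crank '{"travel":[[0.3,3,0],[0.6,6,0],[0.9,9,0],[1.2,12,0],[1.5,15,0]],"turn":[[0,0,0],[0,0,0],[0,0,0],[0,0,0],[0,0,0]],"gripper":[0,0,0,0,0]}'
python3 -m crank '{"travel":[[0.3,3,0],[0.6,6,0],[0.9,9,0],[1.3,11,0],[1.3,11,0]],"turn":[[0,0,0],[0,0,0],[0,0,0],[0,0,0],[0,0,0]],"gripper":[0,0,0,0,0]}'
python3 -m crank '{"travel":[[0,0,-1],[0,0,-3],[0,0,-4],[0,0,-4],[0,0,-4]],"turn":[[0,0,0],[0,0,0],[0,0,0],[0,0,0],[0,0,0]],"gripper":[0,0,0,0,0]}'
```

```text
clock: 18.8
position: [0.5891, -0.3407, 0.0602]
tool_rot: [3.142, -0.0, 2.971]
force: [0.6, 0.6, 0.5]
grip_width: 0.0854
finger_force: 0.0
clock: 19.3
position: [0.5889, -0.3408, 0.1929]
tool_rot: [-3.141, 0.0, 2.971]
force: [0.2, -0.8, 0.0]
grip_width: 0.0856
finger_force: 0.0
clock: 19.8
position: [0.6042, -0.1897, 0.2018]
tool_rot: [-3.141, 0.001, 3.079]
force: [-0.0, -1.0, 0.3]
grip_width: 0.0856
finger_force: 0.0
clock: 20.3
position: [0.6193, -0.0396, 0.2018]
tool_rot: [3.142, 0.001, 3.079]
force: [0.6, -0.2, 0.1]
grip_width: 0.0855
finger_force: 0.0
clock: 20.8
position: [0.6324, 0.0729, 0.2015]
tool_rot: [3.14, 0.001, 3.083]
force: [-0.7, -0.1, 0.7]
grip_width: 0.0855
finger_force: 0.0
clock: 21.3
position: [0.6322, 0.0686, 0.1606]
tool_rot: [-3.141, 0.0, 3.078]
force: [0.1, -0.1, -0.1]
grip_width: 0.0853
finger_force: 0.0
```

```bash
python3 -m crank '{"travel":[[0,0,-2],[0,0,-4],[0,0,-5.5],[0,0,-6],[0,0,-6]],"turn":[[0,0,0],[0,0,0],[0,0,0],[0,0,0],[0,0,0]],"gripper":[0,0,0,0,0]}'
python3 -m crank '{"travel":[[0,0,-1],[0,0,-2],[0,0,-3],[0,0,-4.1],[0,0,-4.1]],"turn":[[0,0,0],[0,0,0],[0,0,0],[0,0,0],[0,0,0]],"gripper":[0,0,0,0,0]}'
python3 -m crank '{"travel":[[0,0,0],[0,0,0],[0,0,0],[0,0,0],[0,0,0]],"turn":[[0,0,0],[0,0,0],[0,0,0],[0,0,0],[0,0,0]],"gripper":[0.25,0.32,0.38,0.43,0.5]}' 30
python3 -m crank '{"travel":[[0,0,0],[0,0,0],[0,0,0],[0,0,0],[0,0,0]],"turn":[[0,0,0],[0,0,0],[0,0,0],[0,0,0],[0,0,0]],"gripper":[1,1,1,1,1]}' 40
```

```text
clock: 21.8
position: [0.6321, 0.0691, 0.1002]
tool_rot: [-3.141, -0.0, 3.079]
force: [0.1, -0.5, -0.6]
grip_width: 0.0857
finger_force: 0.0
clock: 22.3
position: [0.6312, 0.0692, 0.0574]
tool_rot: [-3.141, -0.002, 3.079]
force: [-0.1, -0.3, -0.9]
grip_width: 0.085
finger_force: 0.0
clock: 22.8
position: [0.6324, 0.069, 0.0598]
tool_rot: [-3.141, 0.001, 3.079]
force: [-0.9, -2.4, 5.3]
grip_width: 0.0457
finger_force: 30.7
clock: 23.3
position: [0.6323, 0.0689, 0.0598]
tool_rot: [-3.141, 0.001, 3.079]
force: [-1.5, -2.4, 6.8]
grip_width: 0.0456
finger_force: 40.8
```

```bash
python3 -m crank '{"travel":[[0,0,0.3],[0,0,1],[0,0,2.5],[0,0,4.5],[0,0,6]],"turn":[[0,0,0],[0,0,0],[0,0,0],[0,0,0],[0,0,0]],"gripper":[1,1,1,1,1]}'
python3 -m crank '{"travel":[[0,0,2],[0,0,4],[0,0,6],[0,0,7.8],[0,0,9]],"turn":[[0,0,0],[0,0,0],[0,0,0],[0,0,0],[0,0,0]],"gripper":[1,1,1,1,1]}'
python3 -m crank '{"travel":[[-0.3,-1,0],[-1,-3,0],[-2,-6,0],[-3,-9,0],[-4,-12,0]],"turn":[[0,0,0],[0,0,0],[0,0,0],[0,0,0],[0,0,0]],"gripper":[1,1,1,1,1]}'
python3 -m crank '{"travel":[[-1,-3,0],[-2,-6,0],[-3,-9,0],[-4,-12,0],[-5,-15,0]],"turn":[[0,0,0],[0,0,0],[0,0,0],[0,0,0],[0,0,0]],"gripper":[1,1,1,1,1]}'
python3 -m crank '{"travel":[[-1,-3,0],[-2,-6,0],[-3,-9,0],[-3.7,-11,0],[-3.9,-11.8,0]],"turn":[[0,0,0],[0,0,0],[0,0,0],[0,0,0],[0,0,0]],"gripper":[1,1,1,1,1]}'
python3 -m crank '{"travel":[[0,0,0],[0,0,-2],[0,0,-4],[0,0,-6],[0,0,-6]],"turn":[[0,0,0],[0,0,0],[0,0,0],[0,0,0],[0,0,0]],"gripper":[1,1,1,1,1]}'
python3 -c "
from h import *
snap(3);i=cv2.imread('pics/scene3.png');j=cv2.imread('pics/top3.png')
cv2.imwrite('pics/v3.png',np.hstack([cv2.resize(i[150:350,60:260],(400,400)),cv2.resize(j[170:330,340:500],(400,400))]));print(bot.observe()['position'])"
```

```text
clock: 23.8
position: [0.6325, 0.0693, 0.1215]
tool_rot: [3.141, 0.001, 3.079]
force: [0.0, -1.0, -1.7]
grip_width: 0.0454
finger_force: 40.9
clock: 24.3
position: [0.6324, 0.0693, 0.2115]
tool_rot: [3.141, 0.002, 3.079]
force: [0.2, 0.3, -2.1]
grip_width: 0.0459
finger_force: 40.9
clock: 24.8
position: [0.5908, -0.0526, 0.2085]
tool_rot: [-3.141, -0.001, 3.079]
force: [0.3, 0.4, -1.6]
grip_width: 0.0459
finger_force: 41.0
clock: 25.3
position: [0.5406, -0.2025, 0.2086]
tool_rot: [-3.142, -0.001, 3.078]
force: [-0.0, 0.4, -2.2]
grip_width: 0.0457
finger_force: 41.0
clock: 25.8
position: [0.5009, -0.3214, 0.2086]
tool_rot: [-3.141, -0.002, 3.076]
force: [0.6, -0.6, -1.5]
grip_width: 0.0457
finger_force: 40.9
clock: 26.3
position: [0.5024, -0.3166, 0.1469]
tool_rot: [3.139, -0.004, 3.081]
force: [-0.5, 0.5, -2.0]
grip_width: 0.0456
finger_force: 41.3
[ 0.50347656 -0.31791066  0.14954739]
```

View pics/v3.png

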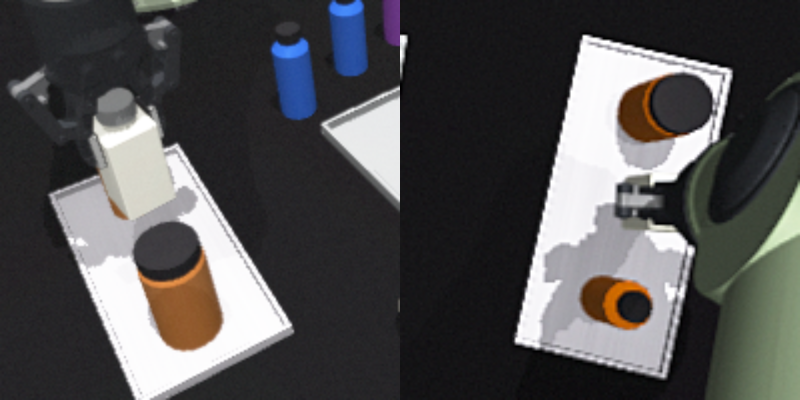

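The jar and amber bottle stand upright, and the square bottle hangs between them with clearance.

```bash
python3 -m crank '{"travel":[[0,0,-2],[0,0,-4],[0,0,-6],[0,0,-7.4],[0,0,-7.8]],"turn":[[0,0,0],[0,0,0],[0,0,0],[0,0,0],[0,0,0]],"gripper":[1,1,1,1,1]}'
python3 -m crank '{"travel":[[0,0,-0.2],[0,0,-0.3],[0,0,-0.4],[0,0,-0.4],[0,0,-0.4]],"turn":[[0,0,0],[0,0,0],[0,0,0],[0,0,0],[0,0,0]],"gripper":[1,1,1,1,1]}'
python3 -m crank '{"travel":[[0,0,-0.1],[0,0,-0.2],[0,0,-0.3],[0,0,-0.3],[0,0,-0.3]],"turn":[[0,0,0],[0,0,0],[0,0,0],[0,0,0],[0,0,0]],"gripper":[1,1,1,1,1]}'
```

```text
clock: 26.9
position: [0.5031, -0.3184, 0.0708]
tool_rot: [3.141, -0.001, 3.079]
force: [-0.3, -0.6, -1.0]
grip_width: 0.0459
finger_force: 41.4
clock: 27.4
position: [0.5033, -0.3189, 0.0676]
tool_rot: [-3.141, 0.0, 3.079]
force: [-0.2, 0.1, -2.2]
grip_width: 0.0458
finger_force: 41.4
clock: 27.9
position: [0.5031, -0.3187, 0.0642]
tool_rot: [3.142, -0.0, 3.079]
force: [0.7, -0.6, -3.2]
grip_width: 0.0457
finger_force: 41.4
```

```bash
python3 -m crank '{"travel":[[0,0,-0.1],[0,0,-0.2],[0,0,-0.3],[0,0,-0.35],[0,0,-0.35]],"turn":[[0,0,0],[0,0,0],[0,0,0],[0,0,0],[0,0,0]],"gripper":[1,1,1,1,1]}'
python3 -m crank '{"travel":[[0,0,0],[0,0,-0.05],[0,0,-0.1],[0,0,-0.1],[0,0,-0.1]],"turn":[[0,0,0],[0,0,0],[0,0,0],[0,0,0],[0,0,0]],"gripper":[1,1,1,1,1]}'
```

```text
clock: 28.4
position: [0.503, -0.3187, 0.0607]
tool_rot: [3.142, -0.0, 3.079]
force: [0.5, 0.5, -2.2]
grip_width: 0.0458
finger_force: 41.4
clock: 28.9
position: [0.5031, -0.3188, 0.0598]
tool_rot: [-3.142, 0.0, 3.079]
force: [-0.1, 0.2, -0.1]
grip_width: 0.0452
finger_force: 41.4
```

```bash
python3 -m crank '{"travel":[[0,0,0],[0,0,0],[0,0,0],[0,0,0],[0,0,0]],"turn":[[0,0,0],[0,0,0],[0,0,0],[0,0,0],[0,0,0]],"gripper":[0.43,0.35,0.25,0.1,0]}' 20
python3 -m crank '{"travel":[[0,0,0.5],[0,0,2],[0,0,5],[0,0,9],[0,0,13]],"turn":[[0,0,0],[0,0,0],[0,0,0],[0,0,0],[0,0,0]],"gripper":[0,0,0,0,0]}' 30
python3 -m crank '{"travel":[[1,3,0.5],[2,6,1],[3,9,1],[4,12,1],[5,15,1]],"turn":[[0,0,0],[0,0,0],[0,0,0],[0,0,0],[0,0,0]],"gripper":[0,0,0,0,0]}'
python3 -m crank '{"travel":[[1,3,0],[2.5,6,0],[4,9,0],[5,12,0],[6,15,0]],"turn":[[0,0,0],[0,0,0],[0,0,0],[0,0,0],[0,0,0]],"gripper":[0,0,0,0,0]}'
python3 -m crank '{"travel":[[0.3,2,0],[0.5,2.8,0],[0.5,2.8,-3],[0.5,2.8,-6],[0.5,2.8,-6]],"turn":[[0,0,0],[0,0,0],[0,0,0],[0,0,0],[0,0,0]],"gripper":[0,0,0,0,0]}'
python3 -c "
from h import *
snap(4);i=cv2.imread('pics/scene4.png');j=cv2.imread('pics/top4.png')
cv2.imwrite('pics/v4.png',np.hstack([cv2.resize(i[110:350,60:380],(533,400)),cv2.resize(j[170:330,340:440],(250,400))]));print(bot.observe()['position'])"
```

```text
clock: 29.4
position: [0.5031, -0.3187, 0.0598]
tool_rot: [3.142, -0.0, 3.079]
force: [0.0, -0.1, -1.5]
grip_width: 0.0853
finger_force: 0.0
clock: 29.9
position: [0.5028, -0.3187, 0.1924]
tool_rot: [-3.141, 0.0, 3.079]
force: [0.4, -0.2, 0.6]
grip_width: 0.0855
finger_force: 0.0
clock: 30.4
position: [0.5535, -0.1676, 0.2013]
tool_rot: [-3.141, 0.001, 3.079]
force: [1.0, -0.9, 0.4]
grip_width: 0.0856
finger_force: 0.0
clock: 30.9
position: [0.6135, -0.0175, 0.2011]
tool_rot: [3.142, 0.001, 3.079]
force: [1.8, 0.1, 0.0]
grip_width: 0.0852
finger_force: 0.0
clock: 31.4
position: [0.6162, 0.0082, 0.1374]
tool_rot: [-3.14, -0.005, 3.078]
force: [-0.5, -0.0, -0.5]
grip_width: 0.0853
finger_force: 0.0
[0.61827359 0.00839359 0.14086411]
```

View pics/v4.png

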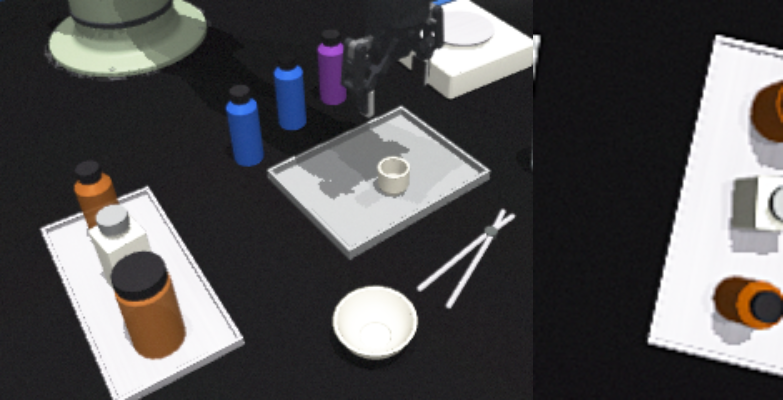

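All three stand upright in the tray and the crucible stands alone in the caddy. Next: grasp the crucible.

```bash
python3 -m crank '{"travel":[[0,0.1,-2.5],[0,0.1,-5],[0,0.1,-7.5],[0,0.1,-9.5],[0,0.1,-10]],"turn":[[0,0,0],[0,0,0],[0,0,0],[0,0,0],[0,0,0]],"gripper":[0,0,0,0,0]}'
python3 -m crank '{"travel":[[0,0,-0.7],[0,0,-1.4],[0,0,-2],[0,0,-2.6],[0,0,-2.6]],"turn":[[0,0,0],[0,0,0],[0,0,0],[0,0,0],[0,0,0]],"gripper":[0.2,0.2,0.2,0.2,0.2]}'
```

```text
clock: 32.0
position: [0.6182, 0.0098, 0.0398]
tool_rot: [-3.141, -0.0, 3.078]
force: [-0.2, -0.3, 0.3]
grip_width: 0.0853
finger_force: 0.0
clock: 32.5
position: [0.6178, 0.0102, 0.0132]
tool_rot: [-3.141, -0.001, 3.079]
force: [0.6, -0.2, 0.4]
grip_width: 0.0685
finger_force: 0.0
```

```bash
python3 -m crank '{"travel":[[0,0,-0.2],[0,0,-0.4],[0,0,-0.4],[0,0,-0.4],[0,0,-0.4]],"turn":[[0,0,0],[0,0,0],[0,0,0],[0,0,0],[0,0,0]],"gripper":[0.3,0.36,0.4,0.43,0.45]}' 20
python3 -m crank '{"travel":[[0,0,0],[0,0,0],[0,0,0],[0,0,0],[0,0,0]],"turn":[[0,0,0],[0,0,0],[0,0,0],[0,0,0],[0,0,0]],"gripper":[0.47,0.49,0.51,0.53,0.55]}' 20
python3 -m crank '{"travel":[[0,0,0],[0,0,0],[0,0,0],[0,0,0],[0,0,0]],"turn":[[0,0,0],[0,0,0],[0,0,0],[0,0,0],[0,0,0]],"gripper":[1,1,1,1,1]}' 25
```

```text
clock: 33.0
position: [0.6182, 0.0102, 0.0099]
tool_rot: [-3.142, 0.0, 3.079]
force: [-0.7, -1.4, -0.2]
grip_width: 0.0472
finger_force: 0.2
clock: 33.5
position: [0.6182, 0.0101, 0.01]
tool_rot: [-3.142, 0.0, 3.079]
force: [-1.4, -1.6, 6.1]
grip_width: 0.0414
finger_force: 19.6
clock: 34.0
position: [0.6182, 0.0101, 0.0101]
tool_rot: [-3.142, 0.0, 3.079]
force: [-0.9, -1.2, 5.6]
grip_width: 0.0418
finger_force: 24.5
```

```bash
python3 -m crank '{"travel":[[0,0,0.3],[0,0,1],[0,0,2.5],[0,0,4.5],[0,0,6]],"turn":[[0,0,0],[0,0,0],[0,0,0],[0,0,0],[0,0,0]],"gripper":[1,1,1,1,1]}'
python3 -m crank '{"travel":[[0,0,2],[0,0,4],[0,0,6],[0,0,8],[0,0,9]],"turn":[[0,0,0],[0,0,0],[0,0,0],[0,0,0],[0,0,0]],"gripper":[1,1,1,1,1]}'
python3 -m crank '{"travel":[[-0.4,1,0],[-1.2,3,0],[-2.4,6,0],[-3.6,9,0],[-4.8,12,0]],"turn":[[0,0,0],[0,0,0],[0,0,0],[0,0,0],[0,0,0]],"gripper":[1,1,1,1,1]}'
python3 -m crank '{"travel":[[-1.2,3,0],[-2.4,6,0],[-3.6,9,0],[-4.8,12,0],[-6,14.5,0]],"turn":[[0,0,0],[0,0,0],[0,0,0],[0,0,0],[0,0,0]],"gripper":[1,1,1,1,1]}'
python3 -m crank '{"travel":[[-1,2.5,0],[-2,4.5,0],[-2.3,5.2,0],[-2.3,5.2,0],[-2.3,5.2,0]],"turn":[[0,0,0],[0,0,0],[0,0,0],[0,0,0],[0,0,0]],"gripper":[1,1,1,1,1]}'
python3 -m crank '{"travel":[[0,0,-1.5],[0,0,-3],[0,0,-4.5],[0,0,-5.5],[0,0,-5.5]],"turn":[[0,0,0],[0,0,0],[0,0,0],[0,0,0],[0,0,0]],"gripper":[1,1,1,1,1]}'
python3 -c "
from h import *
snap(5);i=cv2.imread('pics/scene5.png');j=cv2.imread('pics/top5.png')
cv2.imwrite('pics/v5.png',np.hstack([cv2.resize(i[70:170,270:390],(400,400)),cv2.resize(j[200:340,80:220],(400,400))]));print(bot.observe()['position'])"
```

```text
clock: 34.5
position: [0.6186, 0.0103, 0.0719]
tool_rot: [3.141, 0.001, 3.079]
force: [-0.1, 0.4, -0.7]
grip_width: 0.0416
finger_force: 25.4
clock: 35.0
position: [0.6187, 0.0102, 0.1623]
tool_rot: [3.141, 0.003, 3.079]
force: [0.9, -0.1, -0.0]
grip_width: 0.0418
finger_force: 25.4
clock: 35.5
position: [0.5686, 0.132, 0.1588]
tool_rot: [-3.141, -0.001, 3.079]
force: [1.2, -0.1, 0.3]
grip_width: 0.0414
finger_force: 25.4
clock: 36.0
position: [0.5083, 0.2774, 0.1589]
tool_rot: [-3.141, -0.001, 3.08]
force: [-0.7, 0.1, -0.3]
grip_width: 0.0415
finger_force: 25.4
clock: 36.5
position: [0.4873, 0.3262, 0.1594]
tool_rot: [-3.141, -0.0, 3.078]
force: [0.2, 0.2, 0.1]
grip_width: 0.0418
finger_force: 25.4
clock: 37.0
position: [0.487, 0.326, 0.1037]
tool_rot: [-3.14, -0.001, 3.078]
force: [0.3, 0.1, -0.9]
grip_width: 0.0419
finger_force: 25.5
[0.48748722 0.32681619 0.10510476]
```

View pics/v5.png

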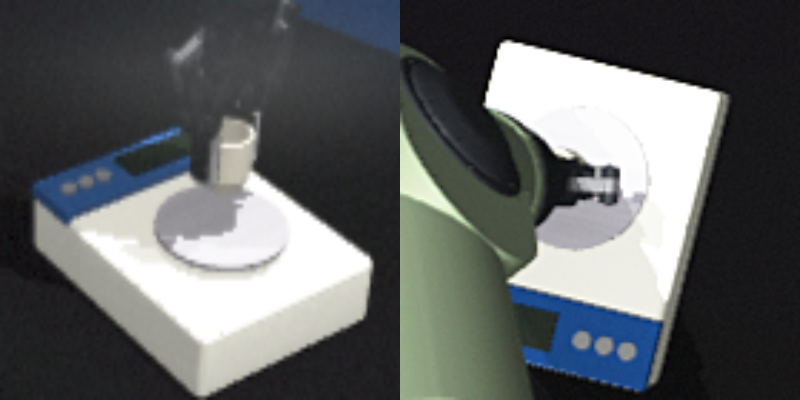

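The crucible hangs above the pan's middle in both views. Lower it gently.

```bash
python3 -m crank '{"travel":[[0,0,-1],[0,0,-2],[0,0,-2.5],[0,0,-2.8],[0,0,-2.8]],"turn":[[0,0,0],[0,0,0],[0,0,0],[0,0,0],[0,0,0]],"gripper":[1,1,1,1,1]}'
python3 -m crank '{"travel":[[0,0,-0.1],[0,0,-0.2],[0,0,-0.3],[0,0,-0.3],[0,0,-0.3]],"turn":[[0,0,0],[0,0,0],[0,0,0],[0,0,0],[0,0,0]],"gripper":[1,1,1,1,1]}'
```

```text
clock: 37.6
position: [0.4869, 0.3271, 0.0763]
tool_rot: [-3.141, -0.001, 3.079]
force: [1.4, 0.2, 0.2]
grip_width: 0.0416
finger_force: 25.5
clock: 38.1
position: [0.4871, 0.3273, 0.0739]
tool_rot: [3.142, 0.0, 3.079]
force: [-0.0, -0.3, 0.6]
grip_width: 0.042
finger_force: 25.5
```

```bash
python3 -m crank '{"travel":[[0,0,-0.1],[0,0,-0.2],[0,0,-0.25],[0,0,-0.25],[0,0,-0.25]],"turn":[[0,0,0],[0,0,0],[0,0,0],[0,0,0],[0,0,0]],"gripper":[1,1,1,1,1]}'
python3 -m crank '{"travel":[[0,0,0],[0,0,-0.05],[0,0,-0.1],[0,0,-0.1],[0,0,-0.1]],"turn":[[0,0,0],[0,0,0],[0,0,0],[0,0,0],[0,0,0]],"gripper":[1,1,1,1,1]}'
```

```text
clock: 38.6
position: [0.4871, 0.3272, 0.0713]
tool_rot: [-3.142, -0.0, 3.079]
force: [-0.5, 0.4, 0.3]
grip_width: 0.0415
finger_force: 25.5
clock: 39.1
position: [0.4872, 0.3273, 0.071]
tool_rot: [3.141, 0.0, 3.079]
force: [-3.9, -2.9, 13.5]
grip_width: 0.0418
finger_force: 26.5
```

```bash
python3 -m crank '{"travel":[[0,0,0],[0,0,0],[0,0,0],[0,0,0],[0,0,0]],"turn":[[0,0,0],[0,0,0],[0,0,0],[0,0,0],[0,0,0]],"gripper":[0.47,0.42,0.36,0.3,0.25]}' 20
python3 -m crank '{"travel":[[0,0,0.5],[0,0,2],[0,0,5],[0,0,9],[0,0,13]],"turn":[[0,0,0],[0,0,0],[0,0,0],[0,0,0],[0,0,0]],"gripper":[0.2,0.2,0.1,0,0]}' 30
python3 -m crank '{"travel":[[0.1,-3,0],[0.2,-6,0],[0.3,-9,0],[0.4,-12,0],[0.4,-15,0]],"turn":[[0,0,0],[0,0,0],[0,0,0],[0,0,0],[0,0,0]],"gripper":[0,0,0,0,0]}'
python3 -m crank '{"travel":[[0.1,-3,0],[0.2,-6,0],[0.3,-9,0],[0.4,-12,0],[0.4,-15,0]],"turn":[[0,0,0],[0,0,0],[0,0,0],[0,0,0],[0,0,0]],"gripper":[0,0,0,0,0]}'
python3 -m crank '{"travel":[[0.1,-3,0],[0.2,-6,0],[0.3,-9,0],[0.4,-12,0],[0.4,-15,0]],"turn":[[0,0,0],[0,0,0],[0,0,0],[0,0,0],[0,0,0]],"gripper":[0,0,0,0,0]}'
python3 -m crank '{"travel":[[0.1,-3,0],[0.2,-6,0],[0.3,-9,0],[0.4,-12,0],[0.4,-15,0]],"turn":[[0,0,0],[0,0,0],[0,0,0],[0,0,0],[0,0,0]],"gripper":[0,0,0,0,0]}'
python3 -m crank '{"travel":[[0,-3,0],[0,-4.6,0],[0,-4.6,0],[0,-4.6,-2],[0,-4.6,-4]],"turn":[[0,0,0],[0,0,0],[0,0,0],[0,0,0],[0,0,0]],"gripper":[0,0,0,0,0]}'
python3 -c "
from h import *
snap(6);i=cv2.imread('pics/scene6.png');j=cv2.imread('pics/top6.png')
cv2.imwrite('pics/v6.png',np.hstack([cv2.resize(i[70:170,270:390],(400,400)),cv2.resize(j[200:340,80:220],(400,400))]));print(bot.observe()['position'])"
```

```text
clock: 39.6
position: [0.4871, 0.3272, 0.0702]
tool_rot: [-3.141, -0.0, 3.079]
force: [0.1, 0.3, 0.1]
grip_width: 0.0637
finger_force: 0.0
clock: 40.1
position: [0.487, 0.327, 0.2029]
tool_rot: [3.141, 0.0, 3.079]
force: [-0.2, 1.0, 0.6]
grip_width: 0.085
finger_force: 0.0
clock: 40.6
position: [0.4912, 0.1761, 0.2016]
tool_rot: [3.141, 0.001, 3.079]
force: [0.2, -1.0, -0.7]
grip_width: 0.0853
finger_force: 0.0
clock: 41.1
position: [0.4952, 0.026, 0.2015]
tool_rot: [3.141, 0.001, 3.079]
force: [0.4, 0.9, 0.1]
grip_width: 0.0856
finger_force: 0.0
clock: 41.6
position: [0.4992, -0.124, 0.2016]
tool_rot: [3.141, 0.001, 3.079]
force: [-0.2, 1.0, 0.5]
grip_width: 0.0851
finger_force: 0.0
clock: 42.1
position: [0.5032, -0.274, 0.2016]
tool_rot: [-3.142, 0.001, 3.079]
force: [0.9, 0.9, -0.2]
grip_width: 0.0855
finger_force: 0.0
clock: 42.6
position: [0.5038, -0.3177, 0.1608]
tool_rot: [3.141, 0.002, 3.08]
force: [0.4, -0.2, -0.8]
grip_width: 0.0854
finger_force: 0.0
[ 0.50248979 -0.31690069  0.15881608]
```

View pics/v6.png

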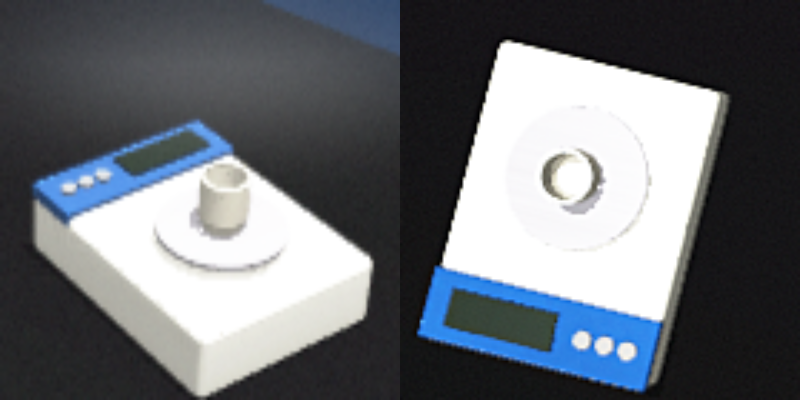

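The crucible stands upright in the middle of the pan (top crop 568,177; parallax explains the small leftward offset). Next, take the square bottle home.

```bash
python3 -m crank '{"travel":[[0,-0.1,-2],[0,-0.1,-4],[0,-0.1,-5.5],[0,-0.1,-6],[0,-0.1,-6]],"turn":[[0,0,0],[0,0,0],[0,0,0],[0,0,0],[0,0,0]],"gripper":[0,0,0,0,0]}'
python3 -m crank '{"travel":[[0,0,-1],[0,0,-2],[0,0,-3],[0,0,-4],[0,0,-4]],"turn":[[0,0,0],[0,0,0],[0,0,0],[0,0,0],[0,0,0]],"gripper":[0,0,0,0,0]}'
```

```text
clock: 43.2
position: [0.5032, -0.3195, 0.1004]
tool_rot: [3.141, -0.0, 3.079]
force: [0.6, 0.9, 0.7]
grip_width: 0.0854
finger_force: 0.0
clock: 43.7
position: [0.5024, -0.3193, 0.0587]
tool_rot: [3.141, -0.002, 3.079]
force: [-0.4, -0.3, 0.2]
grip_width: 0.0857
finger_force: 0.0
```

```bash
python3 -m crank '{"travel":[[0,0,0],[0,0,0],[0,0,0],[0,0,0],[0,0,0]],"turn":[[0,0,0],[0,0,0],[0,0,0],[0,0,0],[0,0,0]],"gripper":[0.25,0.32,0.38,0.43,0.5]}' 30
python3 -m crank '{"travel":[[0,0,0],[0,0,0],[0,0,0],[0,0,0],[0,0,0]],"turn":[[0,0,0],[0,0,0],[0,0,0],[0,0,0],[0,0,0]],"gripper":[1,1,1,1,1]}' 40
python3 -m crank '{"travel":[[0,0,0.3],[0,0,1],[0,0,2.5],[0,0,4.5],[0,0,6]],"turn":[[0,0,0],[0,0,0],[0,0,0],[0,0,0],[0,0,0]],"gripper":[1,1,1,1,1]}'
python3 -m crank '{"travel":[[0,0,2],[0,0,4],[0,0,6],[0,0,7.8],[0,0,9]],"turn":[[0,0,0],[0,0,0],[0,0,0],[0,0,0],[0,0,0]],"gripper":[1,1,1,1,1]}'
python3 -m crank '{"travel":[[0.3,1,0],[1,3,0],[2,6,0],[3,9,0],[4,12,0]],"turn":[[0,0,0],[0,0,0],[0,0,0],[0,0,0],[0,0,0]],"gripper":[1,1,1,1,1]}'
python3 -m crank '{"travel":[[1,3,0],[2,6,0],[3,9,0],[4,12,0],[5,15,0]],"turn":[[0,0,0],[0,0,0],[0,0,0],[0,0,0],[0,0,0]],"gripper":[1,1,1,1,1]}'
python3 -m crank '{"travel":[[1,3,0],[2,6,0],[3,9,0],[3.7,11,0],[3.9,11.8,0]],"turn":[[0,0,0],[0,0,0],[0,0,0],[0,0,0],[0,0,0]],"gripper":[1,1,1,1,1]}'
python3 -m crank '{"travel":[[0,0,0],[0,0,-2],[0,0,-4],[0,0,-6],[0,0,-6]],"turn":[[0,0,0],[0,0,0],[0,0,0],[0,0,0],[0,0,0]],"gripper":[1,1,1,1,1]}'
python3 -m crank '{"travel":[[0,0,0],[0,0,0],[0,0,0],[0,0,0],[0,0,0]],"turn":[[0,0,0],[0,0,0],[0,0,0],[0,0,0],[0,0,0]],"gripper":[1,1,1,1,1]}'
```

```text
clock: 44.2
position: [0.5033, -0.3199, 0.0607]
tool_rot: [-3.141, 0.001, 3.079]
force: [0.0, 0.3, 5.3]
grip_width: 0.0454
finger_force: 30.3
clock: 44.7
position: [0.5033, -0.3199, 0.0607]
tool_rot: [-3.141, 0.001, 3.079]
force: [-0.9, 0.3, 6.4]
grip_width: 0.0454
finger_force: 39.9
clock: 45.2
position: [0.5034, -0.32, 0.1224]
tool_rot: [-3.141, 0.001, 3.079]
force: [-0.3, -0.6, -2.2]
grip_width: 0.0453
finger_force: 41.3
clock: 45.7
position: [0.5034, -0.3199, 0.2124]
tool_rot: [-3.141, 0.002, 3.079]
force: [0.2, -0.6, -2.4]
grip_width: 0.0456
finger_force: 41.3
clock: 46.2
position: [0.5431, -0.1976, 0.2095]
tool_rot: [3.141, -0.001, 3.079]
force: [-0.2, 0.1, -1.5]
grip_width: 0.0456
finger_force: 41.3
clock: 46.7
position: [0.5929, -0.0475, 0.2095]
tool_rot: [3.141, -0.001, 3.079]
force: [1.2, -0.1, -1.3]
grip_width: 0.0456
finger_force: 41.3
clock: 47.2
position: [0.6318, 0.0717, 0.2091]
tool_rot: [3.141, -0.001, 3.082]
force: [-0.6, 0.1, -1.7]
grip_width: 0.0458
finger_force: 41.3
clock: 47.7
position: [0.6303, 0.0667, 0.1479]
tool_rot: [-3.14, -0.004, 3.077]
force: [-0.3, -0.8, -2.6]
grip_width: 0.0455
finger_force: 41.4
clock: 48.2
position: [0.6323, 0.0683, 0.1507]
tool_rot: [3.141, 0.001, 3.079]
force: [1.2, -0.5, -2.1]
grip_width: 0.0453
finger_force: 41.5
```

```bash
python3 -m crank '{"travel":[[0,0.1,-2],[0,0.1,-4],[0,0.1,-6],[0,0.1,-7.4],[0,0.1,-8]],"turn":[[0,0,0],[0,0,0],[0,0,0],[0,0,0],[0,0,0]],"gripper":[1,1,1,1,1]}'
python3 -m crank '{"travel":[[0,0,-0.2],[0,0,-0.4],[0,0,-0.5],[0,0,-0.6],[0,0,-0.6]],"turn":[[0,0,0],[0,0,0],[0,0,0],[0,0,0],[0,0,0]],"gripper":[1,1,1,1,1]}'
python3 -m crank '{"travel":[[0,0,0],[0,0,-0.1],[0,0,-0.2],[0,0,-0.2],[0,0,-0.2]],"turn":[[0,0,0],[0,0,0],[0,0,0],[0,0,0],[0,0,0]],"gripper":[1,1,1,1,1]}'
```

```text
clock: 48.7
position: [0.6316, 0.0692, 0.0691]
tool_rot: [-3.141, -0.001, 3.079]
force: [-0.3, 0.1, -1.4]
grip_width: 0.0453
finger_force: 41.6
clock: 49.2
position: [0.6322, 0.0693, 0.0645]
tool_rot: [3.141, 0.0, 3.079]
force: [-0.0, 0.3, -2.0]
grip_width: 0.0457
finger_force: 41.6
clock: 49.7
position: [0.6321, 0.0692, 0.0622]
tool_rot: [-3.142, -0.0, 3.079]
force: [-0.3, 0.2, -2.6]
grip_width: 0.0455
finger_force: 41.6
```

```bash
python3 -m crank '{"travel":[[0,0,0],[0,0,-0.1],[0,0,-0.1],[0,0,-0.15],[0,0,-0.15]],"turn":[[0,0,0],[0,0,0],[0,0,0],[0,0,0],[0,0,0]],"gripper":[1,1,1,1,1]}'
python3 -m crank '{"travel":[[0,0,0],[0,0,0],[0,0,-0.05],[0,0,-0.05],[0,0,-0.05]],"turn":[[0,0,0],[0,0,0],[0,0,0],[0,0,0],[0,0,0]],"gripper":[1,1,1,1,1]}'
```

```text
clock: 50.2
position: [0.6321, 0.0693, 0.0608]
tool_rot: [-3.142, 0.0, 3.079]
force: [-0.1, -0.3, 0.0]
grip_width: 0.0456
finger_force: 41.6
clock: 50.7
position: [0.6322, 0.0692, 0.0608]
tool_rot: [3.142, 0.0, 3.079]
force: [-2.6, 0.1, 7.3]
grip_width: 0.0456
finger_force: 42.4
```

```bash
python3 -m crank '{"travel":[[0,0,0],[0,0,0],[0,0,0],[0,0,0],[0,0,0]],"turn":[[0,0,0],[0,0,0],[0,0,0],[0,0,0],[0,0,0]],"gripper":[0.43,0.35,0.25,0.1,0]}' 20
python3 -m crank '{"travel":[[0,0,0.5],[0,0,2],[0,0,5],[0,0,9],[0,0,13.5]],"turn":[[0,0,0],[0,0,0],[0,0,0],[0,0,0],[0,0,0]],"gripper":[0,0,0,0,0]}' 30
python3 -m crank '{"travel":[[-0.3,-3,0.5],[-0.6,-6,1],[-0.9,-9,1],[-1.2,-12,1],[-1.5,-15,1]],"turn":[[0,0,-2],[0,0,-4],[0,0,-6.2],[0,0,-6.2],[0,0,-6.2]],"gripper":[0,0,0,0,0]}'
python3 -m crank '{"travel":[[-0.3,-3,0],[-0.6,-6,0],[-0.9,-9,0],[-1.2,-12,0],[-1.5,-15,0]],"turn":[[0,0,0],[0,0,0],[0,0,0],[0,0,0],[0,0,0]],"gripper":[0,0,0,0,0]}'
python3 -m crank '{"travel":[[-0.3,-3,0],[-0.6,-6,0],[-0.9,-9,0],[-1.3,-11,0],[-1.3,-11,0]],"turn":[[0,0,0],[0,0,0],[0,0,0],[0,0,0],[0,0,0]],"gripper":[0,0,0,0,0]}'
python3 -m crank '{"travel":[[0,0,-1],[0,0,-3],[0,0,-4],[0,0,-4],[0,0,-4]],"turn":[[0,0,0],[0,0,0],[0,0,0],[0,0,0],[0,0,0]],"gripper":[0,0,0,0,0]}'
```

```text
clock: 51.2
position: [0.6321, 0.0692, 0.0603]
tool_rot: [-3.142, -0.0, 3.079]
force: [-0.2, -0.2, 0.7]
grip_width: 0.0852
finger_force: 0.0
clock: 51.7
position: [0.6316, 0.0691, 0.1974]
tool_rot: [-3.141, -0.001, 3.079]
force: [1.5, -0.3, -0.1]
grip_width: 0.0853
finger_force: 0.0
clock: 52.2
position: [0.617, -0.0819, 0.2068]
tool_rot: [3.141, 0.001, 2.971]
force: [0.9, 0.3, -0.5]
grip_width: 0.0855
finger_force: 0.0
clock: 52.7
position: [0.6019, -0.232, 0.2068]
tool_rot: [-3.142, 0.001, 2.971]
force: [0.3, -0.5, 0.0]
grip_width: 0.0853
finger_force: 0.0
clock: 53.2
position: [0.5876, -0.3443, 0.2066]
tool_rot: [-3.14, 0.001, 2.967]
force: [-0.8, -0.6, 0.3]
grip_width: 0.0858
finger_force: 0.0
clock: 53.7
position: [0.5894, -0.3403, 0.1657]
tool_rot: [3.142, 0.0, 2.971]
force: [0.6, 0.2, -0.9]
grip_width: 0.0855
finger_force: 0.0
```

Descend 10.4 cm to 0.061 and close.

```bash
python3 -m crank '{"travel":[[0,0,-2],[0,0,-4],[0,0,-5.5],[0,0,-6.5],[0,0,-6.5]],"turn":[[0,0,0],[0,0,0],[0,0,0],[0,0,0],[0,0,0]],"gripper":[0,0,0,0,0]}'
python3 -m crank '{"travel":[[0,0,-1],[0,0,-2],[0,0,-3],[0,0,-4.1],[0,0,-4.1]],"turn":[[0,0,0],[0,0,0],[0,0,0],[0,0,0],[0,0,0]],"gripper":[0,0,0,0,0]}'
python3 -m crank '{"travel":[[0,0,0],[0,0,0],[0,0,0],[0,0,0],[0,0,0]],"turn":[[0,0,0],[0,0,0],[0,0,0],[0,0,0],[0,0,0]],"gripper":[0.2,0.25,0.3,0.35,0.4]}' 40
python3 -m crank '{"travel":[[0,0,0],[0,0,0],[0,0,0],[0,0,0],[0,0,0]],"turn":[[0,0,0],[0,0,0],[0,0,0],[0,0,0],[0,0,0]],"gripper":[1,1,1,1,1]}' 50
```

```text
clock: 54.2
position: [0.5888, -0.3405, 0.0994]
tool_rot: [3.141, -0.001, 2.971]
force: [-0.2, 0.8, 0.2]
grip_width: 0.0851
finger_force: 0.0
clock: 54.7
position: [0.5883, -0.3402, 0.0574]
tool_rot: [3.141, -0.002, 2.971]
force: [0.1, 0.3, -1.0]
grip_width: 0.0855
finger_force: 0.0
clock: 55.2
position: [0.5895, -0.3415, 0.0602]
tool_rot: [-3.141, 0.001, 2.97]
force: [-1.2, -3.2, 6.5]
grip_width: 0.0546
finger_force: 40.9
clock: 55.7
position: [0.5894, -0.3415, 0.0602]
tool_rot: [-3.141, 0.001, 2.97]
force: [-1.2, -2.7, 7.3]
grip_width: 0.0543
finger_force: 50.9
```

```bash
python3 -m crank '{"travel":[[0,0,0.3],[0,0,1],[0,0,2.5],[0,0,4.5],[0,0,6]],"turn":[[0,0,0],[0,0,0],[0,0,0],[0,0,0],[0,0,0]],"gripper":[1,1,1,1,1]}'
python3 -m crank '{"travel":[[0,0,2],[0,0,4],[0,0,6],[0,0,7.5],[0,0,8]],"turn":[[0,0,0],[0,0,0],[0,0,0],[0,0,0],[0,0,0]],"gripper":[1,1,1,1,1]}'
python3 -m crank '{"travel":[[0,1,0],[0.3,3,0],[0.6,6,0],[0.9,9,0],[1.2,12,0]],"turn":[[0,0,0],[0,0,0],[0,0,0],[0,0,0],[0,0,0]],"gripper":[1,1,1,1,1]}'
python3 -m crank '{"travel":[[0.3,3,0],[0.6,6,0],[0.9,9,0],[1.2,12,0],[1.4,14.5,0]],"turn":[[0,0,0],[0,0,0],[0,0,0],[0,0,0],[0,0,0]],"gripper":[1,1,1,1,1]}'
python3 -m crank '{"travel":[[0,1.5,0],[0,2.5,0],[0,2.5,0],[0,2.5,-2],[0,2.5,-4]],"turn":[[0,0,0],[0,0,0],[0,0,0],[0,0,0],[0,0,0]],"gripper":[1,1,1,1,1]}'
python3 -m crank '{"travel":[[0,0,0],[0,0,0],[0,0,0],[0,0,0],[0,0,0]],"turn":[[0,0,0],[0,0,0],[0,0,0],[0,0,0],[0,0,0]],"gripper":[1,1,1,1,1]}'
```

```text
clock: 56.2
position: [0.5895, -0.3409, 0.1215]
tool_rot: [-3.141, 0.001, 2.971]
force: [0.4, 0.1, -3.1]
grip_width: 0.0548
finger_force: 53.1
clock: 56.7
position: [0.5896, -0.341, 0.2014]
tool_rot: [-3.141, 0.002, 2.971]
force: [0.2, -0.6, -2.4]
grip_width: 0.0543
finger_force: 53.2
clock: 57.2
position: [0.6006, -0.2186, 0.1981]
tool_rot: [3.141, -0.002, 2.971]
force: [1.0, -0.9, -2.6]
grip_width: 0.0548
finger_force: 53.1
clock: 57.7
position: [0.6145, -0.0729, 0.1982]
tool_rot: [3.141, -0.002, 2.972]
force: [0.5, -0.2, -3.3]
grip_width: 0.0546
finger_force: 53.1
clock: 58.2
position: [0.6152, -0.0524, 0.1591]
tool_rot: [-3.141, 0.001, 2.969]
force: [0.7, 0.2, -2.7]
grip_width: 0.0547
finger_force: 53.2
clock: 58.7
position: [0.6154, -0.0508, 0.16]
tool_rot: [3.141, 0.001, 2.971]
force: [0.5, -0.7, -2.3]
grip_width: 0.0546
finger_force: 53.7
```

```bash
python3 -m crank '{"travel":[[0,0.1,-2],[0,0.1,-4],[0,0.1,-6],[0,0.1,-8],[0,0.1,-9]],"turn":[[0,0,0],[0,0,0],[0,0,0],[0,0,0],[0,0,0]],"gripper":[1,1,1,1,1]}'
python3 -m crank '{"travel":[[0,0,-0.2],[0,0,-0.4],[0,0,-0.5],[0,0,-0.6],[0,0,-0.6]],"turn":[[0,0,0],[0,0,0],[0,0,0],[0,0,0],[0,0,0]],"gripper":[1,1,1,1,1]}'
python3 -m crank '{"travel":[[0,0,0],[0,0,-0.1],[0,0,-0.2],[0,0,-0.2],[0,0,-0.2]],"turn":[[0,0,0],[0,0,0],[0,0,0],[0,0,0],[0,0,0]],"gripper":[1,1,1,1,1]}'
```

```text
clock: 59.2
position: [0.6146, -0.0497, 0.0681]
tool_rot: [-3.141, -0.001, 2.971]
force: [-0.1, 1.2, -3.0]
grip_width: 0.0552
finger_force: 53.7
clock: 59.7
position: [0.6153, -0.0497, 0.0637]
tool_rot: [3.141, 0.001, 2.971]
force: [-0.8, -0.1, -3.3]
grip_width: 0.0548
finger_force: 53.7
clock: 60.2
position: [0.6151, -0.0498, 0.0612]
tool_rot: [-3.142, -0.0, 2.971]
force: [0.3, -0.2, -2.6]
grip_width: 0.0548
finger_force: 53.7
```

```bash
python3 -m crank '{"travel":[[0,0,0],[0,0,-0.05],[0,0,-0.1],[0,0,-0.15],[0,0,-0.15]],"turn":[[0,0,0],[0,0,0],[0,0,0],[0,0,0],[0,0,0]],"gripper":[1,1,1,1,1]}'
```

```text
clock: 60.7
position: [0.6154, -0.0499, 0.0602]
tool_rot: [3.142, 0.001, 2.971]
force: [-0.9, 1.1, 5.0]
grip_width: 0.0545
finger_force: 54.0
```

```bash
python3 -m crank '{"travel":[[0,0,0],[0,0,0],[0,0,0],[0,0,0],[0,0,0]],"turn":[[0,0,0],[0,0,0],[0,0,0],[0,0,0],[0,0,0]],"gripper":[0.32,0.25,0.15,0,0]}' 20
python3 -m crank '{"travel":[[0,0,0.5],[0,0,2],[0,0,5],[0,0,9],[0,0,13.5]],"turn":[[0,0,0],[0,0,0],[0,0,0],[0,0,0],[0,0,0]],"gripper":[0,0,0,0,0]}' 30
python3 -m crank '{"travel":[[-2,-2.5,0.5],[-4,-5,1],[-6,-7.5,1],[-8,-10,1],[-10,-12.5,1]],"turn":[[0,0,0],[0,0,0],[0,0,0],[0,0,0],[0,0,0]],"gripper":[0,0,0,0,0]}'
python3 -m crank '{"travel":[[-2,-2.5,0],[-4,-5,0],[-6,-7.5,0],[-8,-10,0],[-9.7,-12.3,0]],"turn":[[0,0,0],[0,0,0],[0,0,0],[0,0,0],[0,0,0]],"gripper":[0,0,0,0,0]}'
python3 -m crank '{"travel":[[0,0,0],[0,0,-2],[0,0,-4],[0,0,-4],[0,0,-4]],"turn":[[0,0,0],[0,0,0],[0,0,0],[0,0,0],[0,0,0]],"gripper":[0,0,0,0,0]}'
python3 -c "
from h import *
snap(7);i=cv2.imread('pics/scene7.png');j=cv2.imread('pics/top7.png')
cv2.imwrite('pics/v7.png',np.hstack([cv2.resize(i[150:270,210:370],(400,300)),cv2.resize(j[160:280,210:370],(400,300))]));print(bot.observe()['position'])"
```

```text
clock: 61.2
position: [0.6151, -0.0498, 0.0598]
tool_rot: [-3.142, -0.0, 2.971]
force: [0.2, -0.3, -0.1]
grip_width: 0.0857
finger_force: 0.0
clock: 61.7
position: [0.6146, -0.0499, 0.1969]
tool_rot: [-3.141, -0.001, 2.97]
force: [0.7, 0.4, 0.3]
grip_width: 0.0856
finger_force: 0.0
clock: 62.2
position: [0.5143, -0.1757, 0.2062]
tool_rot: [3.142, 0.001, 2.971]
force: [0.7, -0.6, 1.1]
grip_width: 0.0855
finger_force: 0.0
clock: 62.7
position: [0.417, -0.299, 0.2061]
tool_rot: [-3.141, 0.001, 2.97]
force: [-0.1, 0.2, 0.2]
grip_width: 0.0854
finger_force: 0.0
clock: 63.2
position: [0.4184, -0.2976, 0.1657]
tool_rot: [-3.142, 0.0, 2.971]
force: [0.0, -1.0, -0.3]
grip_width: 0.0853
finger_force: 0.0
[ 0.41866776 -0.29788316  0.16599957]
```

View pics/v7.png

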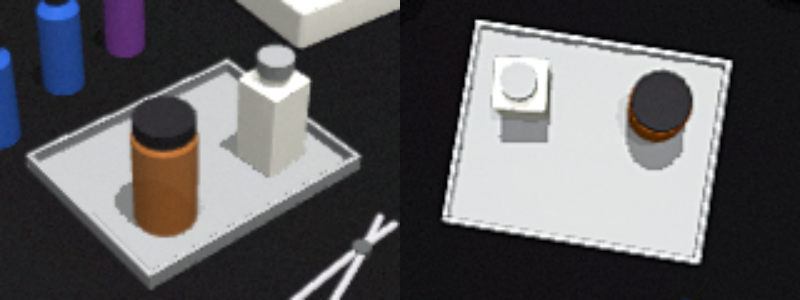

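The square bottle and the jar stand upright in their original places. Now the amber bottle: down 10.9 cm, then grip.

```bash
python3 -m crank '{"travel":[[0,0,-2],[0,0,-4],[0,0,-6],[0,0,-6.5],[0,0,-6.5]],"turn":[[0,0,0],[0,0,0],[0,0,0],[0,0,0],[0,0,0]],"gripper":[0,0,0,0,0]}'
python3 -m crank '{"travel":[[0,0,-1],[0,0,-2],[0,0,-3],[0,0,-4.3],[0,0,-4.3]],"turn":[[0,0,0],[0,0,0],[0,0,0],[0,0,0],[0,0,0]],"gripper":[0,0,0,0,0]}'
python3 -m crank '{"travel":[[0,0,0],[0,0,0],[0,0,0],[0,0,0],[0,0,0]],"turn":[[0,0,0],[0,0,0],[0,0,0],[0,0,0],[0,0,0]],"gripper":[0.3,0.38,0.44,0.49,0.55]}' 30
python3 -m crank '{"travel":[[0,0,0],[0,0,0],[0,0,0],[0,0,0],[0,0,0]],"turn":[[0,0,0],[0,0,0],[0,0,0],[0,0,0],[0,0,0]],"gripper":[1,1,1,1,1]}' 40
```

```text
clock: 63.8
position: [0.4182, -0.2978, 0.1001]
tool_rot: [3.142, -0.0, 2.971]
force: [1.0, -0.8, -0.2]
grip_width: 0.0855
finger_force: 0.0
clock: 64.3
position: [0.4173, -0.2973, 0.055]
tool_rot: [3.141, -0.002, 2.971]
force: [-0.2, -0.1, -0.3]
grip_width: 0.0855
finger_force: 0.0
clock: 64.8
position: [0.4183, -0.298, 0.0572]
tool_rot: [-3.141, 0.001, 2.971]
force: [-1.2, -0.1, 6.1]
grip_width: 0.0412
finger_force: 29.9
clock: 65.3
position: [0.4183, -0.298, 0.0573]
tool_rot: [-3.141, 0.001, 2.97]
force: [-1.7, 0.8, 6.9]
grip_width: 0.0409
finger_force: 39.5
```

```bash
python3 -m crank '{"travel":[[0,0,0.3],[0,0,1],[0,0,2.5],[0,0,4.5],[0,0,6]],"turn":[[0,0,0],[0,0,0],[0,0,0],[0,0,0],[0,0,0]],"gripper":[1,1,1,1,1]}'
python3 -m crank '{"travel":[[0,0,2],[0,0,4],[0,0,6],[0,0,7.8],[0,0,9]],"turn":[[0,0,0],[0,0,0],[0,0,0],[0,0,0],[0,0,0]],"gripper":[1,1,1,1,1]}'
python3 -m crank '{"travel":[[0.4,1,0],[1.2,3,0],[2.4,6,0],[3.6,9,0],[4.8,12,0]],"turn":[[0,0,0],[0,0,0],[0,0,0],[0,0,0],[0,0,0]],"gripper":[1,1,1,1,1]}'
python3 -m crank '{"travel":[[1.2,3,0],[2.4,6,0],[3.6,9,0],[4.8,12,0],[6,14.5,0]],"turn":[[0,0,0],[0,0,0],[0,0,0],[0,0,0],[0,0,0]],"gripper":[1,1,1,1,1]}'
python3 -m crank '{"travel":[[1.2,2.5,0],[2.4,4.5,0],[2.9,5.3,0],[2.9,5.3,0],[2.9,5.3,0]],"turn":[[0,0,0],[0,0,0],[0,0,0],[0,0,0],[0,0,0]],"gripper":[1,1,1,1,1]}'
python3 -m crank '{"travel":[[0,0,-2],[0,0,-4],[0,0,-6],[0,0,-6],[0,0,-6]],"turn":[[0,0,0],[0,0,0],[0,0,0],[0,0,0],[0,0,0]],"gripper":[1,1,1,1,1]}'
```

```text
clock: 65.8
position: [0.4182, -0.2979, 0.1182]
tool_rot: [-3.141, 0.001, 2.97]
force: [-0.3, -0.1, -1.6]
grip_width: 0.0412
finger_force: 40.6
clock: 66.3
position: [0.4183, -0.2979, 0.2084]
tool_rot: [-3.141, 0.001, 2.971]
force: [-0.5, 0.3, -1.2]
grip_width: 0.041
finger_force: 40.6
clock: 66.8
position: [0.4662, -0.1756, 0.206]
tool_rot: [3.141, -0.001, 2.971]
force: [0.9, -0.4, -1.4]
grip_width: 0.0408
finger_force: 40.6
clock: 67.3
position: [0.5259, -0.03, 0.2059]
tool_rot: [3.141, -0.001, 2.972]
force: [0.5, -0.3, -1.0]
grip_width: 0.041
finger_force: 40.6
clock: 67.8
position: [0.5544, 0.0195, 0.2063]
tool_rot: [-3.141, -0.001, 2.97]
force: [-0.1, -0.2, -0.5]
grip_width: 0.0408
finger_force: 40.7
clock: 68.3
position: [0.5549, 0.0193, 0.1472]
tool_rot: [-3.141, -0.0, 2.969]
force: [0.2, -0.4, -1.1]
grip_width: 0.0408
finger_force: 40.8
```

```bash
python3 -m crank '{"travel":[[0,0.1,-2],[0,0.1,-4],[0,0.1,-6],[0,0.1,-7.5],[0,0.1,-8]],"turn":[[0,0,0],[0,0,0],[0,0,0],[0,0,0],[0,0,0]],"gripper":[1,1,1,1,1]}'
python3 -m crank '{"travel":[[0,0,-0.2],[0,0,-0.4],[0,0,-0.6],[0,0,-0.7],[0,0,-0.7]],"turn":[[0,0,0],[0,0,0],[0,0,0],[0,0,0],[0,0,0]],"gripper":[1,1,1,1,1]}'
```

```text
clock: 68.8
position: [0.555, 0.0209, 0.0667]
tool_rot: [-3.141, -0.0, 2.97]
force: [0.8, 0.2, -1.2]
grip_width: 0.0407
finger_force: 40.8
clock: 69.3
position: [0.5552, 0.0212, 0.06]
tool_rot: [3.142, 0.0, 2.971]
force: [0.9, -0.8, -1.4]
grip_width: 0.0408
finger_force: 40.8
```

```bash
python3 -m crank '{"travel":[[0,-0.1,-0.1],[0,-0.1,-0.2],[0,-0.1,-0.2],[0,-0.1,-0.2],[0,-0.1,-0.2]],"turn":[[0,0,0],[0,0,0],[0,0,0],[0,0,0],[0,0,0]],"gripper":[1,1,1,1,1]}'
python3 -m crank '{"travel":[[0,0,0],[0,0,-0.05],[0,0,-0.1],[0,0,-0.1],[0,0,-0.1]],"turn":[[0,0,0],[0,0,0],[0,0,0],[0,0,0],[0,0,0]],"gripper":[1,1,1,1,1]}'
```

```text
clock: 69.8
position: [0.5551, 0.0202, 0.0578]
tool_rot: [-3.142, 0.0, 2.971]
force: [0.1, -0.0, -1.9]
grip_width: 0.0415
finger_force: 40.8
clock: 70.3
position: [0.5553, 0.0202, 0.0573]
tool_rot: [3.141, 0.0, 2.97]
force: [-2.6, -0.6, 9.8]
grip_width: 0.0412
finger_force: 41.9
```

Down. Release, rise and move clear toward the empty side tray for a final look.

```bash
python3 -m crank '{"travel":[[0,0,0],[0,0,0],[0,0,0],[0,0,0],[0,0,0]],"turn":[[0,0,0],[0,0,0],[0,0,0],[0,0,0],[0,0,0]],"gripper":[0.48,0.4,0.3,0.15,0]}' 20
python3 -m crank '{"travel":[[0,0,0.5],[0,0,2],[0,0,5],[0,0,9],[0,0,14]],"turn":[[0,0,0],[0,0,0],[0,0,0],[0,0,0],[0,0,0]],"gripper":[0,0,0,0,0]}'
python3 -m crank '{"travel":[[-1,-3,0.5],[-2,-6,1],[-3,-9,1],[-4,-12,1],[-5,-15,1]],"turn":[[0,0,0],[0,0,0],[0,0,0],[0,0,0],[0,0,0]],"gripper":[0,0,0,0,0]}'
python3 -m crank '{"travel":[[-1,-3,0],[-2,-6,0],[-3,-9,0],[-4,-12,0],[-5,-15,0]],"turn":[[0,0,0],[0,0,0],[0,0,0],[0,0,0],[0,0,0]],"gripper":[0,0,0,0,0]}'
python3 -m crank '{"travel":[[0,0,0],[0,0,0],[0,0,0],[0,0,0],[0,0,0]],"turn":[[0,0,0],[0,0,0],[0,0,0],[0,0,0],[0,0,0]],"gripper":[0,0,0,0,0]}'
python3 -c "
from h import *
snap(8);i=cv2.imread('pics/scene8.png');j=cv2.imread('pics/top8.png');k=cv2.imread('pics/top0.png')
a=cv2.resize(i[80:320,200:440],(400,400));f=lambda m:cv2.resize(m[165:275,80:350],(400,200))
cv2.imwrite('pics/v8.png',np.hstack([a,np.vstack([f(j),f(k)])]))"
```

```text
clock: 70.8
position: [0.5551, 0.0202, 0.0567]
tool_rot: [-3.142, -0.0, 2.971]
force: [-0.3, 0.3, 0.3]
grip_width: 0.0846
finger_force: 0.0
clock: 71.3
position: [0.5542, 0.0201, 0.1976]
tool_rot: [-3.141, -0.002, 2.971]
force: [0.4, 0.3, -0.0]
grip_width: 0.0855
finger_force: 0.0
clock: 71.8
position: [0.5046, -0.1309, 0.2073]
tool_rot: [3.141, 0.001, 2.971]
force: [0.9, -0.6, -0.5]
grip_width: 0.0855
finger_force: 0.0
clock: 72.3
position: [0.4545, -0.2809, 0.2072]
tool_rot: [-3.142, 0.0, 2.971]
force: [0.4, 0.6, -0.1]
grip_width: 0.0854
finger_force: 0.0
clock: 72.8
position: [0.4554, -0.279, 0.2068]
tool_rot: [3.141, 0.0, 2.972]
force: [-0.3, -0.3, -0.6]
grip_width: 0.0853
finger_force: 0.0
```

View pics/v8.png

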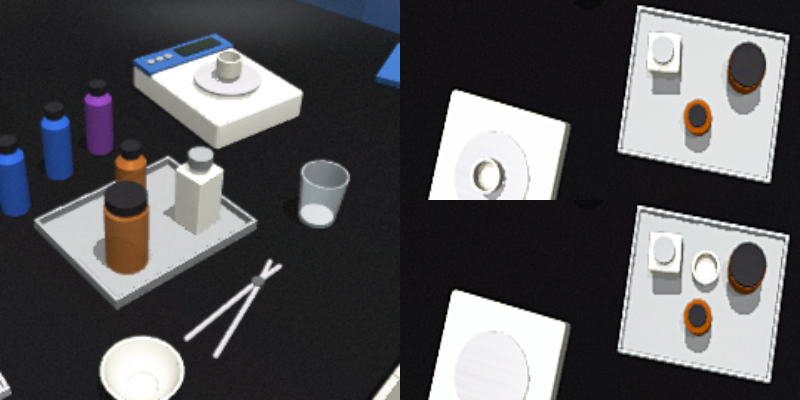

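The final view shows all three back within about a millimetre of where they started (amber 698,117, square 664,52, jar 746,67, matching the start image below). The crucible stands upright mid-pan.

```bash
python3 -c "
from workcell import bot
print(bot.job_done())"
```

```text
the job is handed in; nothing more can be done
None
```

The job is handed in at about 73 s of the 141 s allowed: the crucible stands upright in the middle of the balance pan, and both bottles and the jar are back in their own places in the caddy.

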